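# Load the plaque conditioning rack and lock its keeper bar

### The job

Get the conditioning rack ready to be carried to the oven: swing its keeper bar out of the way and slide each grey test plaque, lying flat, fully home into the one slot whose height matches its thickness, so that it sits snugly. Then swing the keeper bar fully shut behind them and lock it: push the captive knob at its end down and turn it clockwise as far as it goes, so that it stays down when you let go. Do not disturb the beaker or the vial.

Things in the scene. Friction and masses are not known exactly. Their poses are not given: they have to be found in the camera images.
- rack: Fixed rack: aluminium base plate 272 (its y) x 122 (x -73 to +49) x 8 mm with four white slot inserts in a row along y at y = -75, -25, 25, 75. Origin on the bench, below the front faces of the inserts; z up. Slots open to the rack's -x: plaques slide in along +x on the base plate's top (8 mm above the bench; apron 73 mm long). Hinge post at x -48, y -118; keyhole housing (26 mm square, top at z 20) at x -48, y 118.
- slot_thin: White insert 50 (y) x 45 (x) x 34 mm, fixed, axes as the rack's; the four swap places. Slot 7 mm high, 30 wide, 40 deep, closed behind, 4 mm bevels at roof and sides of the mouth: for the plaque 5 mm thick. Origin: centre of its underside, at slot-floor height, 22.5 mm behind the front face. A plaque fully home has its middle 22.5 mm in front of this (to -x) and sticks out 40 mm.
- plaque_thin_mid (a point): Middle of the thinnest plaque, a grey plastic slab 80 (x) x 24 (y) x 5 (z) mm, about 40 g; starts flat on the bench; may be absent. For the slot 7 mm high; either end first, either face up. Grasp it across the 24 mm width.
- slot_medium: White insert 50 (y) x 45 (x) x 34 mm, fixed, axes as the rack's; the four swap places. Slot 10.5 mm high, 30 wide, 40 deep, closed behind, 4 mm bevels at roof and sides of the mouth: for the plaque 8.5 mm thick. Origin: centre of its underside, at slot-floor height, 22.5 mm behind the front face. A plaque fully home has its middle 22.5 mm in front of this (to -x) and sticks out 40 mm.
- plaque_medium_mid (a point): Middle of the second thinnest plaque, a grey plastic slab 80 (x) x 24 (y) x 8.5 (z) mm, about 54 g; starts flat on the bench; may be absent. For the slot 10.5 mm high; either end first, either face up. Grasp it across the 24 mm width.
- slot_thick: White insert 50 (y) x 45 (x) x 34 mm, fixed, axes as the rack's; the four swap places. Slot 14 mm high, 30 wide, 40 deep, closed behind, 4 mm bevels at roof and sides of the mouth: for the plaque 12 mm thick. Origin: centre of its underside, at slot-floor height, 22.5 mm behind the front face. A plaque fully home has its middle 22.5 mm in front of this (to -x) and sticks out 40 mm.
- plaque_thick_mid (a point): Middle of the second thickest plaque, a grey plastic slab 80 (x) x 24 (y) x 12 (z) mm, about 68 g; starts flat on the bench; may be absent. For the slot 14 mm high; either end first, either face up. Grasp it across the 24 mm width.
- slot_extra: White insert 50 (y) x 45 (x) x 34 mm, fixed, axes as the rack's; the four swap places. Slot 17.5 mm high, 30 wide, 40 deep, closed behind, 4 mm bevels at roof and sides of the mouth: for the plaque 15.5 mm thick. Origin: centre of its underside, at slot-floor height, 22.5 mm behind the front face. A plaque fully home has its middle 22.5 mm in front of this (to -x) and sticks out 40 mm.
- plaque_extra_mid (a point): Middle of the thickest plaque, a grey plastic slab 80 (x) x 24 (y) x 15.5 (z) mm, about 82 g; starts flat on the bench; may be absent. For the slot 17.5 mm high; either end first, either face up. Grasp it across the 24 mm width.
- keeper (a joint): Swing angle of the keeper bar about the upright hinge post, rad: 0 shut against its stop, along the rack's +y from the post, 4 mm behind plaques that are fully home; grows as it swings out, anticlockwise from above, to 1.95; from about 1.6 it is clear of all slots. Stays where it is left (about 0.6 N at its end). Steel, 8 mm thick, 12 to 30 mm above the bench.
- keeper_tab (a point): Middle of the black upright finger tab on the keeper bar, to hold it by: 10 mm thick across the bar (its x), 22 mm along the bar (its y), free part 30 to 65 mm above the bench; this point is 51 mm above the bench, 184 mm from the hinge axis, which lies towards this point's -y.
- knob_grip (a point): Middle of the black round captive knob on the free end of the keeper bar: 26 mm in diameter, 24 mm high, upright, 236 mm from the hinge axis, 52 mm from the tab. This point is 68 mm above the bench while the knob is up and goes down with it. A 20 mm cross pin below it enters the keyhole.
- knob_push (a joint): How far the knob is pushed down, m: 0 up, 0.012 fully down; a spring lifts it (3 N at the top, 8 N at the bottom). With the bar shut (pin within about 2 mm of the keyhole) and the knob unturned, the pin passes through the keyhole; turned then, it catches and stays about 10 mm down when let go. Beside the keyhole it stops on the lock plate after 1.5 mm.
- knob_turn (a joint): Turn of the knob on its stem, rad: 0 as found (cross pin along the bar, in line with the keyhole), growing clockwise seen from above to a stop at 1.45; friction about 0.05 N m. If a touch has turned it, turn it back to 0 before pushing it down.
- beaker: Bystander: clear beaker, 56 mm in diameter, 70 mm high, standing near the bench's front edge between rack and plaques; origin at the centre of its foot.
- vial: Bystander: capped vial, 37 mm in diameter, 70 mm high, standing beyond the plaques; origin at the centre of its foot.
Not all that is in view belongs to the job. Leave any yellow look-alike of the part that bears plaque_extra_mid alone.

How it is judged:
By the outcome, as a careful person would: the job done as asked, in the order asked, and still so for the second after the job is handed in, with the robot touching nothing.
Of plaque_thin, plaque_medium, plaque_thick, plaque_extra only 3 to 4 are there at a start; the rules pass over those that are not, and their reading is None.
At some moment in a run one of plaque_thin, plaque_medium, plaque_thick, plaque_extra may be knocked a few centimetres aside while the robot is not near it.
Once in a run the grip may slacken for a moment while it holds something.
It also fails if it takes over 210 s, if anything falls off the work surface, if the arm or the gripper's body presses on something with over 40 N, if the wrist force passes 120 N, or if a joint passes its speed limit or range.

### The arm

A 7-joint arm with a two-finger parallel gripper is mounted at the origin on a cart in front of the work surface, level with it; the furniture and walls round the work are solid. World frame = base frame: x ahead of the robot, y to its left, z up, the work surface at z = 0. Lengths are in mm, angles in rad, forces in N, time in s.
With the tool pointing down it reaches from about 350 to 900 mm from the base axis. Payload 7.2 kg.
Tool frame: the origin (TCP) lies at the very end of the fingers, on their centre line; the grasp point (between the pads) lies 19 mm behind it; z points along the fingers, y is the direction in which the jaws open and shut (so a half turn about z gives the same grasp; the last joint's range is limited). The gripper opens to 88 mm and grips with 3 to 60 N. Pads are 20 mm wide; open, the fingers measure 115 mm over their backs; the gripper's body (75 mm by 178 mm) begins 61 mm behind the grasp point.
Start: joints at [1.039, 0.411, -0.013, 1.596, 0.006, 1.134, -0.082], TCP at [279.583, -558.983, 222.653] pointing down, gripper open.
Joint ranges: [-2.95, 2.95], [-0.29, 1.99], [-1.47, 1.44], [0.14, 2.54], [-1.03, 4.17], [0.13, 1.85], [-2.86, 2.86]. Speed limits (rad/s): [2.39, 2.39, 3.01, 3.01, 3.14, 3.14, 3.14].

### API

Orientations are given as a unit quaternion [x, y, z, w].
In Python, from plant import observe, snapshot, sign_off gives the robot as it stands.
- The arm moves only by the tool jog_arm, never from a script. Its argument "deltas" is one flat list of numbers, 7 for each row, row after row: the shift along the tool's x, y, z in m, then the turn, a rotation vector about the tool's x, y, z in rad, then the finger opening in m, from 0 to 0.0878. A call has 1 to 10 rows; each row shifts and turns the commanded pose from where the row before left it, along the tool's axes as they then stand; what a row does not reach is not made up. A row lasts 1/8 s, in which the tool goes at most 62.5 mm and 10.7 degrees, less where a joint would pass 70% of its speed; a pose out of reach is approached as far as the arm can. A call is refused whole if a number of a shift passes 0.0625 or a number of a turn 0.188, either way. A call with a gripper value outside its range is refused whole. The fingers move at their own pace and stop on an object; "newtons" is the grip in N (left out, the last holds). Time passes only in rows, so rows that do not move let the fingers close. It gives the time, the measured TCP pose, the force and the opening at its end, in the units of the state.
- observe(): the state, without advancing time (a new reading comes with each control period).
- snapshot(name): name is "side" or "top"; returns a dict with "image" (480x640x3 uint8, red, green, blue), "z_map" (480x640 float32, mm along the optical axis (not along the pixel's ray), 0 where there is no reading), "K" (3x3 intrinsics, pixels), "R" (3x3) and "t" (3): a world point X has camera coordinates R X + t. Camera axes: x right, y down, z forward; pixel columns grow to the right and rows downward; lengths in mm; the calibration is good to about 2 mm. A picture is of the moment at which its call begins.
- sign_off(): hands the job in, once; it reports no verdict.
The state is a dict: "t": time; "joint_positions": joint angles; "qd": joint speeds; "effort": joint torques, N m; "eef_pos": TCP position; "tool_rot": TCP orientation; "force": force on the tool from outside, world axes, zero at the start; "moment": the same for the moment, N m; "width": opening from 0.0 (shut) to 1.0 (fully open).
Only numpy, scipy, OpenCV 4.12 (cv2) and the standard library are available. Lean on these libraries where they do the work, as an engineer would, in place of code of your own. Each camera call takes 0.05 s, during which the arm holds its last target.

## Working session

There is one attempt and no reset: what is moved stays moved. The work goes in short steps, Python scripts to look and compute and a tool call to move; the robot and the scene stay as the last step left them, time stands still between calls to the robot, and variables do not carry over. Pictures are saved under pics/ and viewed, and the job is handed in when it is done.

Besides the shell and the picture viewer there is one more tool, called after "Request:" by a JSON object that holds its "op" and its "data". jog_arm: Moves the arm, as the interface text tells. Its arguments: {"type":"object","properties":{"deltas":{"type":"array"},"newtons":{"type":"number"}},"required":["deltas"]}

```bash
mkdir -p pics; ls
python3 - <<'E'
from plant import observe, snapshot
import cv2
print(observe())
for n in("side","top"):
    s=snapshot(n); cv2.imwrite(f"pics/{n}0.png",s["image"][:,:,::-1]); print(n,s["K"],s["R"],s["t"])
E
```

```text
pics
{'t': 0.0, 'joint_positions': array([ 1.03880509,  0.41186606, -0.01271819,  1.59701729,  0.00563364,
        1.1342789 , -0.08218335]), 'qd': array([ 1.20286690e-03, -5.14021913e-04,  1.85529752e-04, -6.28075128e-05,
       -3.82371814e-04, -4.48501606e-04,  8.23978852e-04]), 'effort': array([ 4.62049738e-04, -5.87952411e+01,  6.42100275e-01, -2.91074073e+01,
       -5.38720388e-02,  1.83288229e-02,  1.37857546e-04]), 'eef_pos': array([ 279.3288901 , -558.56468813,  221.84108147]), 'tool_rot': array([ 9.73225185e-01,  2.29852456e-01, -2.41938976e-04, -7.27788098e-04]), 'force': array([-0.75540725,  0.64474224, -0.30000122]), 'moment': array([-0.03028949, -0.03671937, -0.05472609]), 'width': 1.00281625465414}
side [[564.51563407   0.         319.86946864]
 [  0.         564.51563407 236.83242419]
 [  0.           0.           1.        ]] [[-0.84139853 -0.54020579  0.01504069]
 [-0.32502326  0.48361302 -0.81269818]
 [ 0.43175039 -0.68869163 -0.58249073]] [ 366.61745738  274.96468616 1062.37739233]
top [[561.49941492   0.         314.88181006]
 [  0.         561.49941492 243.40981225]
 [  0.           0.           1.        ]] [[-1.43310684e-02 -9.99891585e-01 -3.38212416e-03]
 [-9.82941927e-01  1.47082377e-02 -1.83327126e-01]
 [ 1.83356996e-01  6.97158042e-04 -9.83046146e-01]] [-127.86385062  546.6570746  1121.88072046]
```

View pics/side0.png

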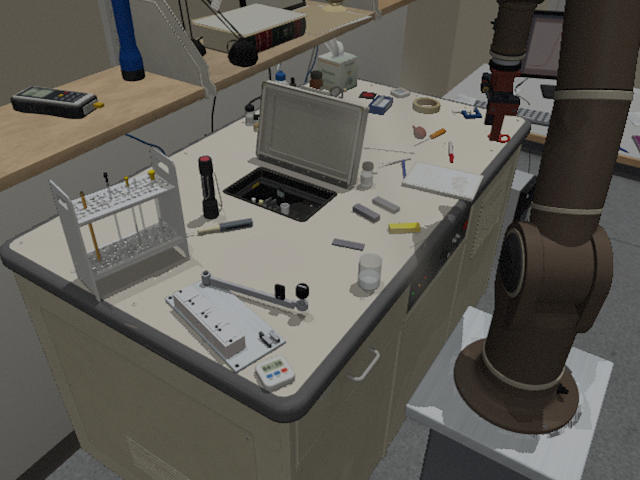

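View pics/top0.png

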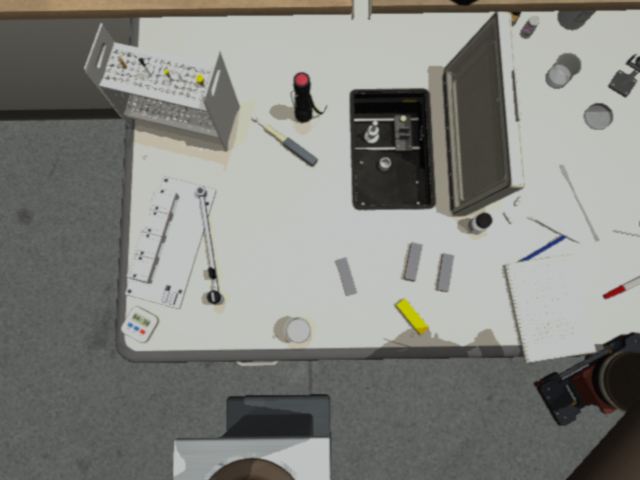

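```bash
cat > h.py <<'E'
import numpy as np, cv2
from plant import observe, snapshot
def ray(s,u,v,h):
    "pixel -> world at z=h"
    d=s["R"].T@np.linalg.solve(s["K"],[u,v,1.]); c=-s["R"].T@s["t"]
    return c+d*(h-c[2])/d[2]
def pix(s,X):
    p=s["K"]@(s["R"]@np.asarray(X,float)+s["t"]); return p[:2]/p[2]
def cloud(s):
    h,w=s["z_map"].shape; v,u=np.mgrid[:h,:w]; z=s["z_map"].astype(float)
    P=np.stack([u,v,np.ones_like(u)],-1)@np.linalg.inv(s["K"]).T*z[...,None]
    return (P-s["t"])@s["R"]
def crop(s,x0,y0,x1,y1,k,name):
    cv2.imwrite(f"pics/{name}.png",cv2.resize(s["image"][y0:y1,x0:x1,::-1],None,fx=k,fy=k,interpolation=cv2.INTER_CUBIC))
def both(tag):
    a=snapshot("top");b=snapshot("side")
    return a,b
E
python3 - <<'E'
from h import *
a,b=both("")
crop(a,115,170,235,320,4,"t1"); crop(b,155,260,325,380,4,"s1"); crop(a,320,190,480,350,4,"t2");crop(b,310,180,440,300,5,"s2")
E
```

```text
(no output)
```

View pics/t1.png

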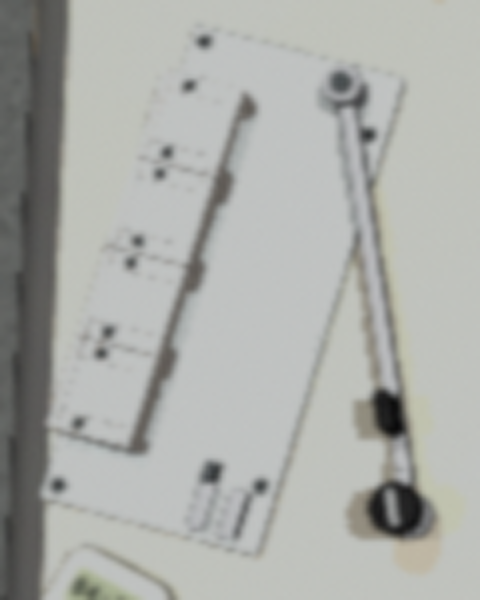

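View pics/s1.png

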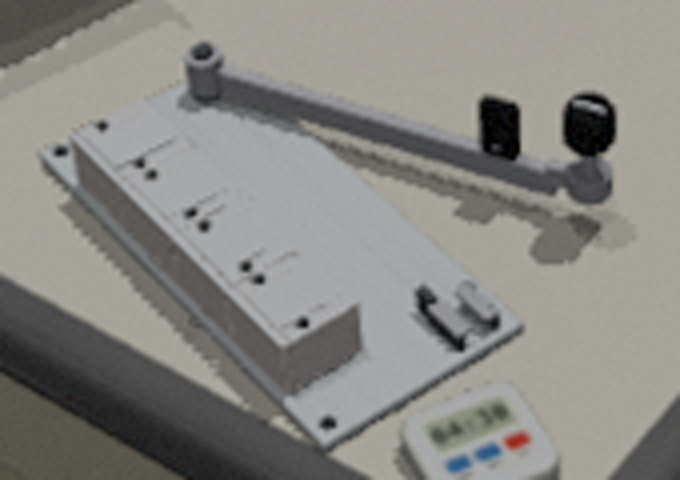

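View pics/t2.png

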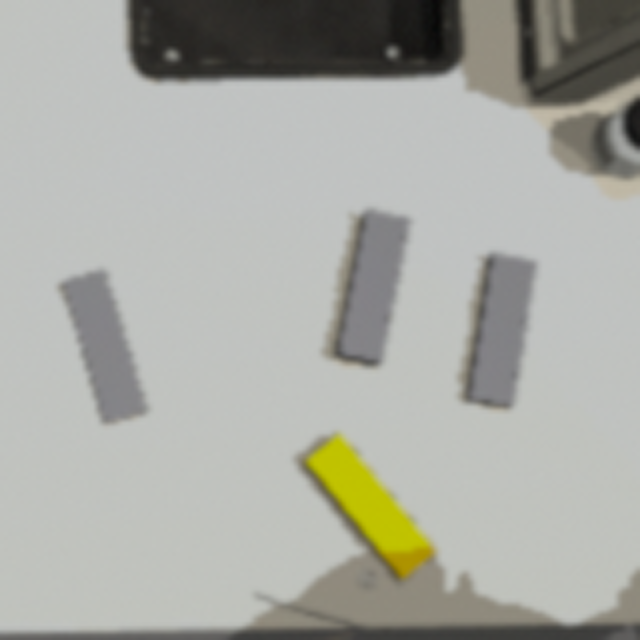

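View pics/s2.png

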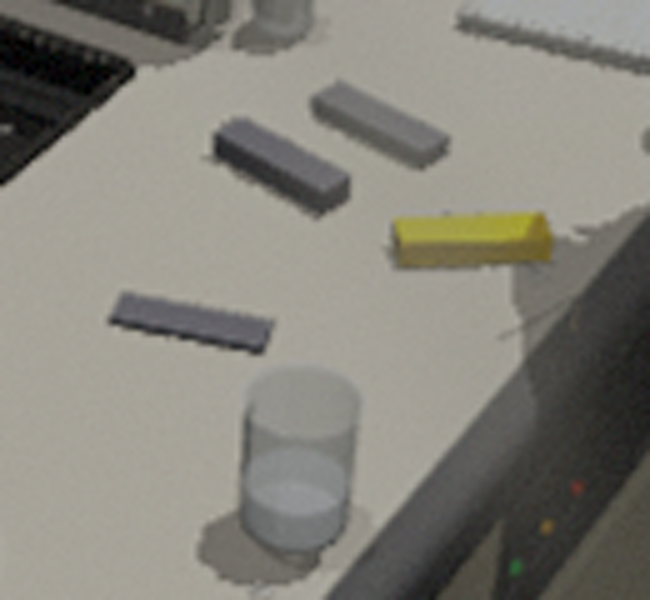

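Run:
```python
from h import *
a,b=both("")
print("cam top",-a["R"].T@a["t"],"side",-b["R"].T@b["t"])
for s,nm,box in((a,"top",(330,190,470,300)),(b,"side",(315,190,410,260))):
    C=cloud(s); im=s["image"].astype(int)
    x0,y0,x1,y1=box
    hsv=cv2.cvtColor(s["image"],cv2.COLOR_RGB2HSV)
    reg=np.zeros(C.shape[:2],bool); reg[y0:y1,x0:x1]=1
    bench=C[y0:y1,x0:x1,2]
    print(nm,"median z bench",np.median(bench))
    m=reg&(im.max(2)<160)&(im.min(2)>90)&(hsv[...,1]<40)
    n,l,st,ce=cv2.connectedComponentsWithStats(m.astype(np.uint8))
    for i in range(1,n):
        if st[i,4]<100: continue
        k=cv2.erode((l==i).astype(np.uint8),np.ones((3,3)))>0
        z=C[k][:,2]; print(st[i],ce[i],np.percentile(z,[10,50,90]),C[k].mean(0))
crop(a,125,185,185,285,8,"t3")
```

```text
cam top [ 329.795054   -136.67247863 1202.64513818] side [-60.84054097 796.72278467 836.77410058]
top median z bench 0.20979257508262755
[351 190 119  27 471] [430.22717622 203.69214437] [-2.7737369  -0.04537994  2.9989472 ] [ 6.43773660e+02 -4.19326297e+02  1.03737714e-01]
[454 190   9  17 108] [457.61111111 196.37037037] [19.94268438 24.11307115 41.594194  ] [ 648.91385945 -445.1043881    27.14141505]
[457 218  13  16 141] [463.45390071 225.06382979] [-3.83839279  0.16258762  3.00407027] [ 5.90410491e+02 -4.61108117e+02 -2.89874273e-02]
[401 242  21  40 529] [411.62192817 261.62570888] [11.60471774 15.36869115 18.85395416] [ 508.80766566 -341.5030678    24.38913931]
[435 253  19  39 512] [443.9765625  272.49804688] [ 8.74378324 11.80573063 14.75646421] [ 483.55275786 -410.4725515    14.9883246 ]
[335 258  22  38 441] [345.51473923 276.41269841] [2.10762432 5.10118278 7.73826135] [ 479.71196308 -200.31684888    8.68079956]
side median z bench 1.694985264173927
[371 195  30  20 250] [385.436 204.464] [11.52879556 13.54851455 15.29264348] [ 485.40406962 -412.43255228   13.48024532]
[350 203  31  22 220] [365.68181818 211.78181818] [14.8863245  16.75430862 19.25647025] [ 504.09190177 -331.85900874   27.31136021]
[331 238  35  14 230] [348.32173913 243.73478261] [3.88727845 5.93945052 8.19788462] [ 482.33962893 -203.08452883    6.04524363]
[359 253  24   7 135] [370.05185185 256.45925926] [57.25651593 63.15976994 67.62360875] [ 372.79994019 -105.83678714   72.81206709]
```

View pics/t3.png

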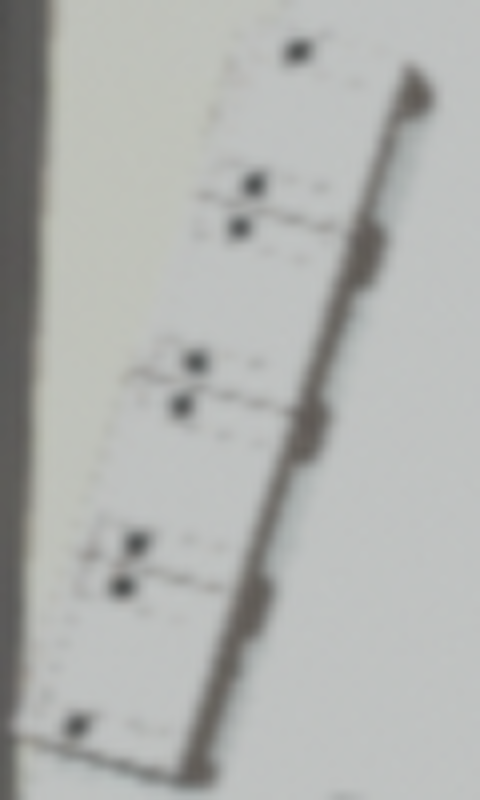

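```bash
cat >> h.py <<'E'
def fit2(rk,w):
    "rigid 2d fit world = R(th) rk + p"
    rk=np.array(rk,float);w=np.array(w,float)[:,:2];a=rk-rk.mean(0);b=w-w.mean(0)
    th=np.arctan2((a[:,0]*b[:,1]-a[:,1]*b[:,0]).sum(),(a*b).sum()); c,s=np.cos(th),np.sin(th)
    R=np.array([[c,-s],[s,c]]);p=w.mean(0)-R@rk.mean(0)
    return th,p,np.linalg.norm(rk@R.T+p-w,axis=1)
E
python3 - <<'E'
from h import *
a,b=both("")
rk=[(-73,-136),(-73,136),(49,-136),(49,136)]
pt=[(405,80),(258,555),(195,25),(40,495)]
w=[ray(a,115+(u+.5)/4-.5,170+(v+.5)/4-.5,8) for u,v in pt]
print(np.round(w,1)); print(fit2(rk,w))
# side: s1 crop origin 155,260 : front right corner(-73,136) , rear (49,136), (49,-136)
ps=[(523,325),(325,450),(40,155)]
w2=[ray(b,155+(u+.5)/4-.5,260+(v+.5)/4-.5,8) for u,v in ps]
print(np.round(w2,1)); print(fit2([(-73,136),(49,136),(49,-136)],w2))
# insert top corners in t3 (8x, origin 125,185): front edge ends
w3=[ray(a,125+(u+.5)/8-.5,185+(v+.5)/8-.5,42) for u,v in [(408,68),(182,782),(18,735)]]
print(np.round(w3,1)); print(fit2([(0,-100),(0,100),(45,100)],w3))
# insert height corners side s1
w4=[ray(b,155+(u+.5)/4-.5,260+(v+.5)/4-.5,42) for u,v in [(360,305),(285,350),(75,137)]]
print(np.round(w4,1)); print(fit2([(0,100),(45,100),(45,-100)],w4))
# keeper: post, tab, knob (top view)
for n,(u,v),h in(("post",(341,83),38),("tab",(388,412),65),("knob",(396,508),80)):
    print(n,ray(a,115+(u+.5)/4-.5,170+(v+.5)/4-.5,h).round(1))
for n,(u,v),h in(("tab",(499,105),65),("knob",(590,108),80)):
    print(n,ray(b,155+(u+.5)/4-.5,260+(v+.5)/4-.5,h).round(1))
E
```

```text
[[676.5  80.7   8. ]
 [416.8 154.    8. ]
 [709.9 197.7   8. ]
 [450.4 271.2   8. ]]
(np.float64(1.2948488319531244), array([566.66144596, 187.45506819]), array([1.25076861, 0.94276469, 1.01092654, 1.29194291]))
[[417.6 156.3   8. ]
 [448.5 273.2   8. ]
 [709.6 198.5   8. ]]
(np.float64(1.2940295870288567), array([566.56147243, 188.92200022]), array([1.86312476, 0.63964647, 1.24174707]))
[[660.3 160.7  42. ]
 [469.3 213.5  42. ]
 [482.2 256.7  42. ]]
(np.float64(1.2991473999486274), array([565.35093232, 186.92345667]), array([1.48582664, 0.35575805, 1.16001789]))
[[471.4 215.4  42. ]
 [482.4 257.9  42. ]
 [673.  202.7  42. ]]
(np.float64(1.288648438093147), array([565.90201311, 187.23141814]), array([1.53771026, 0.40559238, 1.48843973]))
post [666.7 109.7  38. ]
tab [484.4  75.9  65. ]
knob [434.   68.1  80. ]
tab [486.4  79.5  65. ]
knob [435.7  69.5  80. ]
```

```bash
cat >> h.py <<'E'
TH=1.294; P0=np.array([566.2,187.6])
def r2w(x,y,z=0):
    c,s=np.cos(TH),np.sin(TH); return np.array([P0[0]+c*x-s*y,P0[1]+s*x+c*y,z])
def w2r(X):
    c,s=np.cos(TH),np.sin(TH); d=np.asarray(X)[:2]-P0; return np.array([c*d[0]+s*d[1],-s*d[0]+c*d[1]])
E
python3 - <<'E'
from h import *
ims=[snapshot("top")for _ in range(8)]
s=ims[0]; g=np.mean([i["image"].astype(float).mean(2) for i in ims],0).astype(np.float32)
zs=np.arange(-6,56,2.)
np.set_printoptions(linewidth=200)
print("z  ",zs.astype(int))
for yc in(-100,-75,-50,-25,0,25,50,75,100):
    prof=[]
    for z in zs:
        q=np.array([pix(s,r2w(0,yc+d,z)) for d in (np.linspace(-11,11,23) if yc%50 else np.linspace(-3,3,7))],np.float32)
        prof.append(cv2.remap(g,q[:,:1],q[:,1:],cv2.INTER_LINEAR).mean())
    prof=np.array(prof); base=np.interp(zs,[zs[0],zs[-1]],[prof[:2].mean(),prof[-2:].mean()])
    print(yc,prof.astype(int),"int",((base-prof).clip(0).sum()*2/100).round(1))
E
```

```text
z   [-6 -4 -2  0  2  4  6  8 10 12 14 16 18 20 22 24 26 28 30 32 34 36 38 40 42 44 46 48 50 52 54]
-100 [192 192 191 190 188 186 183 178 174 169 164 160 155 153 151 151 150 148 149 151 154 156 160 166 172 177 181 185 188 190 191] int 12.7
-75 [192 192 191 191 190 188 186 184 182 180 178 175 173 171 168 164 160 154 147 140 134 129 128 130 137 146 156 166 174 181 186] int 12.9
-50 [192 191 190 188 185 180 174 166 156 145 134 123 114 106 100  96  94  93  93  94  96  99 105 113 123 134 145 155 164 171 175] int 27.2
-25 [192 192 192 191 190 189 188 186 183 181 177 173 168 161 153 144 134 124 116 110 108 109 114 123 133 144 155 166 174 181 186] int 17.7
0 [192 191 190 187 184 179 173 165 155 144 133 122 113 105  99  96  94  93  93  94  97 101 107 116 126 136 146 157 165 172 177] int 27.4
25 [192 192 191 191 189 188 186 185 183 180 178 176 173 170 164 158 150 141 132 124 118 115 118 124 134 145 156 166 175 182 186] int 15.4
50 [192 191 190 187 184 179 172 164 154 142 131 120 110 103  98  95  93  93  94  96  99 105 112 122 132 143 154 164 171 176 179] int 27.4
75 [192 191 190 189 187 185 183 179 175 171 165 158 150 141 132 122 113 106 102 101 102 107 114 124 136 148 159 170 178 184 188] int 22.1
100 [192 191 191 190 188 186 183 179 174 169 163 157 151 146 142 137 133 131 128 126 124 124 126 129 134 139 145 150 153 155 155] int 11.7
```

```bash
cat >> h.py <<'E'
from scipy.spatial.transform import Rotation as Rn
def pose():
    o=observe(); r=Rn.from_quat(o["tool_rot"]); X=r.as_matrix()
    return o,o["eef_pos"],X,np.degrees(np.arctan2(X[1,0],X[0,0]))
def to(x,y,z,psi=None):
    "shift and turn in tool axes from measured pose to a downright target (psi deg)"
    o,p,X,ps=pose(); psi=ps if psi is None else psi
    c,s=np.cos(np.radians(psi)),np.sin(np.radians(psi))
    T=np.array([[c,s,0],[s,-c,0],[0,0,-1.]])
    d=X.T@(np.array([x,y,z])-p); rv=Rn.from_matrix(X.T@T).as_rotvec()
    print("t",round(o["t"],2),"at",p.round(1),"psi",round(ps,1),"q",o["joint_positions"].round(2),"F",o["force"].round(1),"w",round(o["width"]*87.8,1))
    print("  shift mm (current tool axes)",d.round(1)," turn",rv.round(3), " |d|",np.linalg.norm(d).round(1), "| after turn axes:",(T.T@(np.array([x,y,z])-p)).round(1))
E
python3 - <<'E'
from h import *
to(485.3,77.6,150,9.9)
s=snapshot("top")
print("screwdriver",ray(s,317,163,10),ray(s,285,140,10),"tray",ray(s,352,208,30), "beaker",ray(s,298,330,70), "beaker rim side")
s=snapshot("side"); print(ray(s,370,268,70))
E
```

```text
t 0.8 at [ 279.6 -559.   222.7] psi 26.6 q [ 1.04  0.41 -0.01  1.6   0.01  1.13 -0.08] F [-0.3 -0.4 -0.1] w 87.9
  shift mm (current tool axes) [ 468.8 -477.3   72.6]  turn [0.    0.    0.291]  |d| 673.0 | after turn axes: [ 312.1 -591.8   72.7]
screwdriver [ 733.73851743 -143.130669     10.        ] [788.63749714 -72.33383213  10.        ] tray [ 624.7299689  -216.71708578   30.        ] beaker [365.86844058 -99.6787516   70.        ] beaker rim side
[354.48324099 -72.86036905  70.        ]
```

Request:
{"op": "jog_arm", "data": {"deltas": [0.01,-0.01,0,0,0,0.145,0.0878,0.024,-0.026,0,0,0,0.146,0.0878,0.026,-0.049,0,0,0,0,0.0878,0.026,-0.049,0,0,0,0,0.0878,0.026,-0.049,0,0,0,0,0.0878,0.026,-0.049,0,0,0,0,0.0878,0.026,-0.049,0,0,0,0,0.0878,0.026,-0.049,0,0,0,0,0.0878,0.026,-0.049,0,0,0,0,0.0878,0.026,-0.049,0,0,0,0,0.0878], "newtons": 15}}

```text
t: 2.15
eef_pos: [436.6, -89.8, 223.1]
tool_rot: [0.996, 0.086, 0.001, 0.0]
force: [0.6, -0.1, 0.2]
width: 0.997
```

Run:
```python
from h import *
to(485.3,77.6,130,9.9)
```

```text
t 2.15 at [436.6 -89.8 223.1] psi 9.9 q [ 0.36  0.12 -0.29  1.99  0.04  1.03 -1.34] F [ 0.6 -0.1  0.2] w 87.6
  shift mm (current tool axes) [  76.6 -156.6   93. ]  turn [ 0.001 -0.001 -0.   ]  |d| 197.6 | after turn axes: [  76.7 -156.5   93.1]
```

Request:
{"op": "jog_arm", "data": {"deltas": [0.019,-0.039,0.015,0,0,0,0.05,0.019,-0.039,0.015,0,0,0,0.05,0.019,-0.039,0.015,0,0,0,0.05,0.0195,-0.0395,0.015,0,0,0,0.05,0,0,0.015,0,0,0,0.05,0,0,0,0,0,0,0.05]}}

```text
t: 2.9
eef_pos: [483.7, 75.1, 146.5]
tool_rot: [0.996, 0.086, -0.001, 0.0]
force: [0.4, 0.2, 1.0]
width: 0.564
```

Run:
```python
from h import *
to(485.3,77.6,36,9.9)
a,b=both(""); crop(a,115,170,235,320,4,"t4"); crop(b,155,220,325,380,4,"s4")
```

```text
t 2.9 at [483.7  75.1 146.5] psi 9.9 q [ 0.08  0.3  -0.4   1.98  0.15  0.89 -1.79] F [0.4 0.2 1. ] w 49.5
  shift mm (current tool axes) [  2.4  -2.2 110.5]  turn [0.    0.003 0.   ]  |d| 110.6 | after turn axes: [  2.   -2.2 110.5]
```

View pics/s4.png

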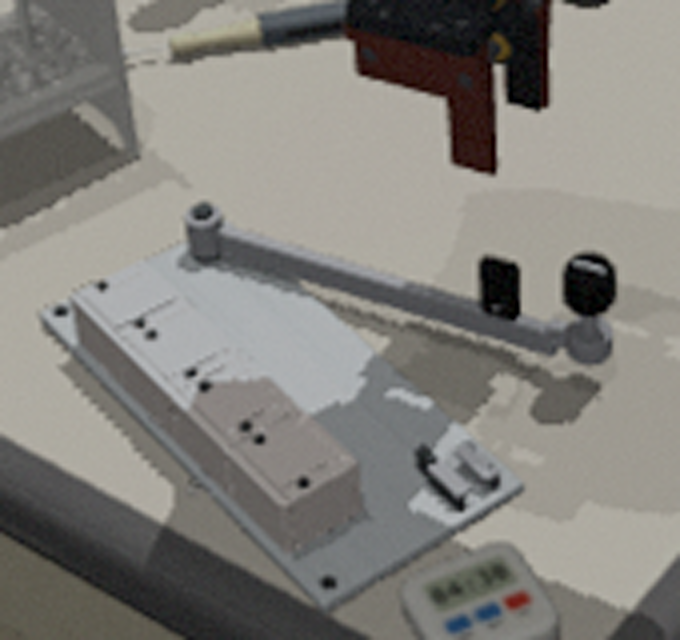

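Request:
{"op": "jog_arm", "data": {"deltas": [0.002,-0.002,0.03,0,0,0,0.05,0,0,0.03,0,0,0,0.05,0,0,0.03,0,0,0,0.05,0,0,0.018,0,0,0,0.05,0,0,0,0,0,0,0.05,0,0,0,0,0,0,0.05]}}

```text
t: 3.75
eef_pos: [487.1, 77.7, 40.8]
tool_rot: [0.996, 0.086, 0.001, 0.0]
force: [0.0, -0.4, 0.7]
width: 0.57
```

Run:
```python
from h import *
to(485.3,77.6,36,9.9)
a,b=both(""); crop(a,115,170,235,320,4,"t4"); crop(b,155,220,325,380,4,"s5")
```

```text
t 3.75 at [487.1  77.7  40.8] psi 9.8 q [ 0.02  0.46 -0.35  2.06  0.25  0.65 -1.89] F [ 0.  -0.4  0.7] w 50.1
  shift mm (current tool axes) [-1.8 -0.2  4.8]  turn [ 0.    -0.002 -0.001]  |d| 5.1 | after turn axes: [-1.8 -0.2  4.8]
```

View pics/s5.png

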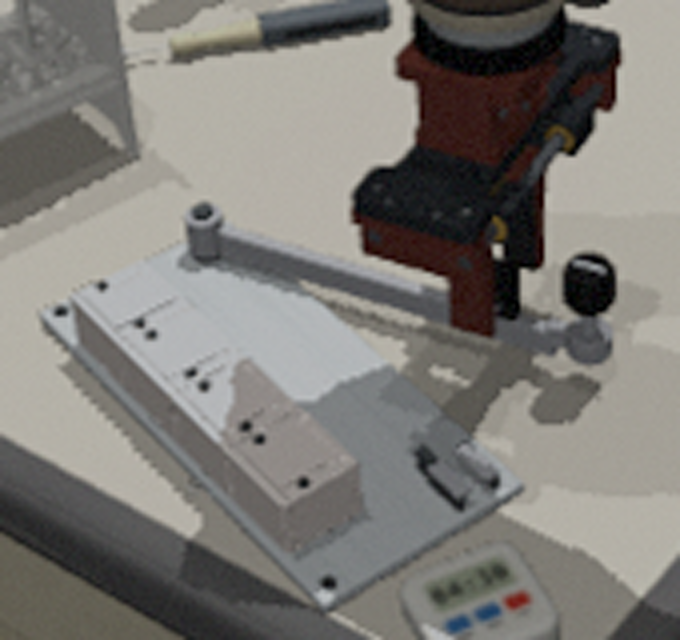

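Request:
{"op": "jog_arm", "data": {"deltas": [0,0,0.003,0,0,0,0.03,0,0,0,0,0,0,0,0,0,0,0,0,0,0,0,0,0,0,0,0,0,0,0,0,0,0,0,0,0,0,0,0,0,0,0], "newtons": 15}}

```text
t: 4.6
eef_pos: [486.3, 78.1, 36.6]
tool_rot: [0.996, 0.086, -0.0, 0.0]
force: [-0.3, -0.1, 0.1]
width: 0.114
```

Request:
{"op": "jog_arm", "data": {"deltas": [0.0002,0.0092,0,0,0,-0.05,0,0.0009,0.0183,0,0,0,-0.1,0,0.0009,0.0183,0,0,0,-0.1,0,0.0009,0.0183,0,0,0,-0.1,0,0.0009,0.0183,0,0,0,-0.1,0,0.0009,0.0183,0,0,0,-0.1,0,0.0009,0.0183,0,0,0,-0.1,0,0.0009,0.0183,0,0,0,-0.1,0], "newtons": 15}}

```text
t: 5.6
eef_pos: [556.4, -37.5, 36.7]
tool_rot: [0.895, 0.446, -0.0, 0.0]
force: [-0.4, 0.9, -0.7]
width: 0.111
```

Run:
```python
from h import *
o,p,X,ps=pose(); v=p[:2]-[666.6,109.2]; be=np.degrees(np.arctan2(v[1],v[0]))%360
print(p,ps,"r",np.hypot(*v),"keeper",np.radians(be-164.14), be-180, o["force"],o["width"]*87.8)
```

```text
[556.35790452 -37.49997062  36.70824381] 53.01653753390035 r 183.50531599214588 keeper 1.2031579032607744 53.07586994465174 [-0.3530106   0.86505435 -0.66592325] 9.710217337379719
```

Request:
{"op": "jog_arm", "data": {"deltas": [0.0009,0.0183,0,0,0,-0.1,0,0.0009,0.0183,0,0,0,-0.1,0,0.0009,0.0183,0,0,0,-0.1,0,0.0009,0.0183,0,0,0,-0.1,0,0.0009,0.0183,0,0,0,-0.1,0,0.0002,0.0092,0,0,0,-0.05,0,0,0,0,0,0,0,0,0,0,0,0,0,0,0.05,0,0,0,0,0,0,0.05,0,0,0,0,0,0,0.05]}}

```text
t: 6.85
eef_pos: [648.5, -72.5, 36.6]
tool_rot: [0.741, 0.672, -0.0, -0.0]
force: [-0.0, 0.5, -0.5]
width: 0.411
```

Request:
{"op": "jog_arm", "data": {"deltas": [0,0,-0.03,0,0,0,0.05,0,0,-0.04,0,0,0,0.05,0,0,-0.04,0,0,0,0.05,0,0,-0.04,0,0,0,0.05,0,0,-0.03,0,0,0,0.05]}}

```text
t: 7.48
eef_pos: [648.9, -72.5, 218.6]
tool_rot: [0.741, 0.672, 0.0, 0.001]
force: [0.7, 0.5, 0.4]
width: 0.572
```

```bash
cat >> h.py <<'E'
def plaques(a,box=(300,180,500,320)):
    x0,y0,x1,y1=box; im=a["image"].astype(int); C=cloud(a)
    hsv=cv2.cvtColor(a["image"],cv2.COLOR_RGB2HSV)
    m=np.zeros(im.shape[:2],np.uint8); m[y0:y1,x0:x1]=((im.max(2)<165)&(im.min(2)>85)&(hsv[...,1]<45))[y0:y1,x0:x1]
    n,l,st,ce=cv2.connectedComponentsWithStats(m)
    out=[]
    for i in range(1,n):
        if not 250<st[i,4]<900: continue
        k=cv2.erode((l==i).astype(np.uint8),np.ones((5,5)))>0
        if k.sum()<20: continue
        z=np.median(C[k][:,2]); t=min((5,8.5,12,15.5),key=lambda q:abs(q-z))
        cs=max(cv2.findContours((l==i).astype(np.uint8),cv2.RETR_EXTERNAL,cv2.CHAIN_APPROX_NONE)[0],key=len)[:,0]
        w=np.array([ray(a,u,v,t)[:2] for u,v in cs],np.float32)
        r=cv2.minAreaRect(w); bx=cv2.boxPoints(r); e=bx[1]-bx[0],bx[2]-bx[1]; e=max(e,key=np.linalg.norm)
        ang=np.degrees(np.arctan2(e[1],e[0])); ang=(ang+90)%180-90
        print(f"t={t} zmed={z:.1f} mid=({r[0][0]:.1f},{r[0][1]:.1f}) size {sorted(r[1])} ang {ang:.1f} px {ce[i].round(1)}")
E
python3 - <<'E'
from h import *
to(666.6,0,200,82)
a,b=both(""); cv2.imwrite("pics/t6.png",a["image"][:,:,::-1]); plaques(a)
E
```

```text
t 7.47 at [648.9 -72.5 218.6] psi 84.4 q [ 0.51  0.56 -0.71  1.49  0.38  1.23 -0.36] F [0.7 0.5 0.4] w 50.2
  shift mm (current tool axes) [73.9 10.5 18.6]  turn [ 0.001 -0.     0.042]  |d| 76.9 | after turn axes: [74.3  7.4 18.6]
t=15.5 zmed=15.8 mid=(507.9,-341.7) size [25.28069496154785, 80.40986633300781] ang -13.8 px [411.4 261.8]
t=12 zmed=12.0 mid=(484.3,-410.0) size [25.328575134277344, 79.07795715332031] ang -12.4 px [443.6 272.8]
```

View pics/t6.png

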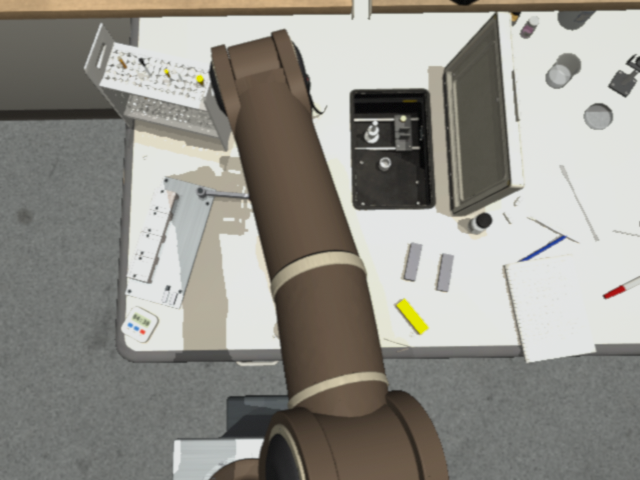

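```bash
cat >> h.py <<'E'
def plan(n,x,y,z,psi):
    "n straight rows from measured pose, as numbers to read off"
    o,p,X,ps=pose(); d=np.array([x,y,z])-p; dt=(psi-ps+180)%360-180
    for i in range(n):
        a=np.radians(ps+dt*i/n); c,s=np.cos(a),np.sin(a)
        T=np.array([[c,s,0],[s,-c,0],[0,0,-1.]])
        print((T.T@(d/n)/1000).round(4).tolist(), "turn z",round(float(-np.radians(dt/n)),3))
E
python3 - <<'E'
from h import *
m=np.array([507.9,-341.7]);A=np.radians(-13.8);g=m-22*np.array([np.cos(A),np.sin(A)]);print(g)
plan(10,*g,140,-13.8)
E
```

```text
[ 486.53504584 -336.45226393]
[-0.0279, -0.0137, 0.008] turn z 0.171
[-0.0298, -0.0088, 0.008] turn z 0.171
[-0.0309, -0.0036, 0.008] turn z 0.171
[-0.031, 0.0018, 0.008] turn z 0.171
[-0.0303, 0.007, 0.008] turn z 0.171
[-0.0286, 0.0121, 0.008] turn z 0.171
[-0.0262, 0.0168, 0.008] turn z 0.171
[-0.0229, 0.021, 0.008] turn z 0.171
[-0.019, 0.0246, 0.008] turn z 0.171
[-0.0145, 0.0275, 0.008] turn z 0.171
```

Request:
{"op": "jog_arm", "data": {"deltas": [-0.028,-0.014,0.008,0,0,0.171,0.06,-0.03,-0.009,0.008,0,0,0.171,0.06,-0.031,-0.004,0.008,0,0,0.171,0.06,-0.031,0.002,0.008,0,0,0.171,0.06,-0.03,0.007,0.008,0,0,0.171,0.06,-0.029,0.012,0.008,0,0,0.171,0.06,-0.026,0.017,0.008,0,0,0.171,0.06,-0.023,0.021,0.008,0,0,0.171,0.06,-0.019,0.025,0.008,0,0,0.171,0.05,-0.0145,0.0275,0.008,0,0,0.171,0.05]}}

```text
t: 8.82
eef_pos: [483.3, -338.4, 135.2]
tool_rot: [0.993, -0.121, -0.001, -0.0]
force: [0.6, 0.2, -0.0]
width: 0.572
```

Request:
{"op": "jog_arm", "data": {"deltas": [0,0,0.02,0,0,0,0.05,0,0,0.02,0,0,0,0.05,0,0,0,0,0,0,0.05]}}

```text
t: 9.2
eef_pos: [482.9, -337.0, 94.3]
tool_rot: [0.993, -0.118, -0.002, -0.001]
force: [0.3, 0.2, 0.1]
width: 0.567
```

Run:
```python
from h import *
to(486.5,-336.5,4,-13.8)
a,b=both("");  crop(a,235,170,435,320,4,"t7"); crop(b,305,150,435,270,5,"s7"); plaques(a)
```

```text
t 9.2 at [ 482.9 -337.    94.3] psi -13.6 q [ 0.73  0.51 -0.27  1.8   0.17  0.87 -1.43] F [0.3 0.2 0.1] w 49.8
  shift mm (current tool axes) [ 3.8 -1.2 90.3]  turn [-0.001  0.004  0.004]  |d| 90.4 | after turn axes: [ 3.4 -1.3 90.3]
t=5 zmed=-0.1 mid=(504.3,-312.9) size [108.98383331298828, 148.83590698242188] ang -17.6 px [391.3 276.8]
t=5 zmed=4.8 mid=(482.3,-200.6) size [30.997106552124023, 82.27872467041016] ang 14.9 px [345.2 275.4]
```

View pics/s7.png

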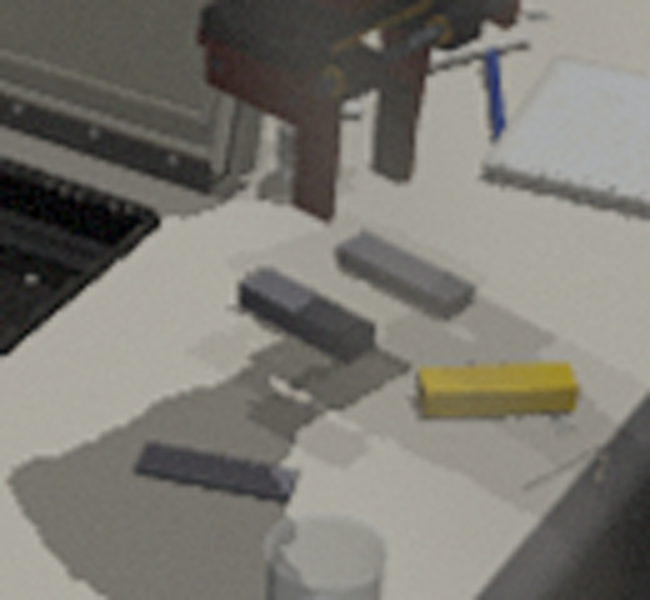

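View pics/t7.png

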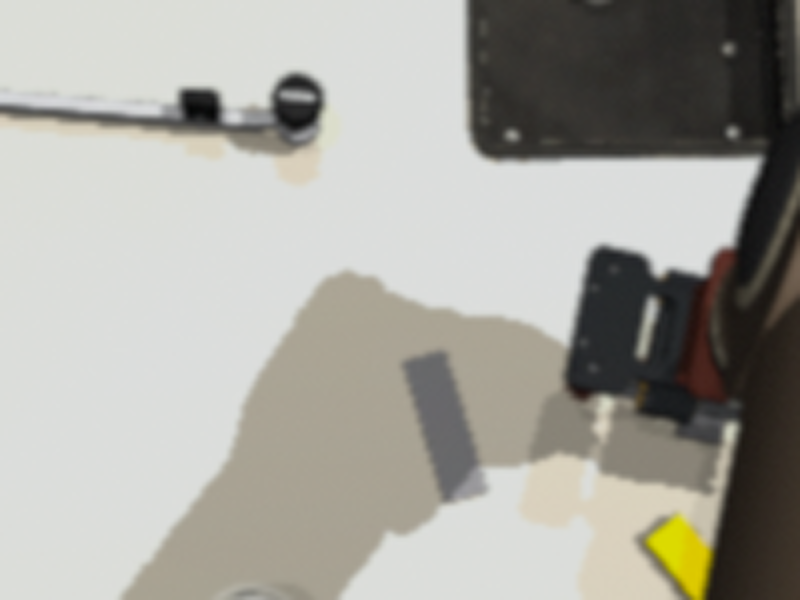

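Request:
{"op": "jog_arm", "data": {"deltas": [0.0035,-0.001,0.03,0,0,0,0.05,0,0,0.03,0,0,0,0.05,0,0,0.02,0,0,0,0.05,0,0,0.006,0,0,0,0.05,0,0,0,0,0,0,0.05,0,0,0,0,0,0,0.05]}}

```text
t: 10.05
eef_pos: [488.9, -338.3, 11.7]
tool_rot: [0.993, -0.118, 0.001, 0.0]
force: [-0.4, 0.1, -0.1]
width: 0.571
```

Run:
```python
from h import *
to(486.5,-336.5,4,-13.8)
```

```text
t 10.05 at [ 488.9 -338.3   11.7] psi -13.6 q [ 0.7   0.62 -0.25  1.83  0.22  0.71 -1.47] F [-0.4  0.1 -0.1] w 50.2
  shift mm (current tool axes) [-2.8 -1.1  7.7]  turn [ 0.001 -0.002  0.004]  |d| 8.3 | after turn axes: [-2.8 -1.1  7.7]
```

Request:
{"op": "jog_arm", "data": {"deltas": [-0.002,-0.001,0.004,0,0,0,0.05,0,0,0.004,0,0,0,0.05,0,0,0,0,0,0,0.03,0,0,0,0,0,0,0.01,0,0,0,0,0,0,0.01,0,0,0,0,0,0,0.01,0,0,0,0,0,0,0.01], "newtons": 30}}

```text
t: 10.92
eef_pos: [486.5, -336.4, 2.7]
tool_rot: [0.993, -0.118, 0.0, 0.0]
force: [0.4, -0.6, -0.8]
width: 0.271
```

Run:
```python
from h import *
to(486.5,-336.5,4,-13.8)
```

```text
t 10.93 at [ 486.5 -336.4    2.7] psi -13.6 q [ 0.7   0.64 -0.24  1.84  0.23  0.69 -1.48] F [ 0.4 -0.6 -0.8] w 23.8
  shift mm (current tool axes) [-0.   0.1 -1.3]  turn [ 0.    -0.     0.004]  |d| 1.3 | after turn axes: [-0.   0.1 -1.3]
```

Request:
{"op": "jog_arm", "data": {"deltas": [0,0,-0.02,0,0,0,0.01,0,0,-0.04,0,0,0,0.01,0,0,-0.045,0,0,0,0.01,0,0,-0.02,0,0,0,0.01,0,0,0,0,0,0,0.01]}}

```text
t: 11.55
eef_pos: [487.6, -337.0, 130.6]
tool_rot: [0.993, -0.118, 0.002, 0.001]
force: [-0.3, -0.1, -1.1]
width: 0.27
```

Run:
```python
from h import *
g=r2w(-97,-75);print(g, observe()["width"]*87.8)
plan(13,g[0],g[1],120,np.degrees(TH))
```

```text
[611.83748253  73.79657216   0.        ] 23.7433519575958
[0.0019, -0.033, 0.0008] turn z -0.118
[0.0057, -0.0325, 0.0008] turn z -0.118
[0.0095, -0.0316, 0.0008] turn z -0.118
[0.0131, -0.0303, 0.0008] turn z -0.118
[0.0166, -0.0285, 0.0008] turn z -0.118
[0.0199, -0.0264, 0.0008] turn z -0.118
[0.0228, -0.0239, 0.0008] turn z -0.118
[0.0255, -0.021, 0.0008] turn z -0.118
[0.0278, -0.0179, 0.0008] turn z -0.118
[0.0297, -0.0145, 0.0008] turn z -0.118
[0.0312, -0.0109, 0.0008] turn z -0.118
[0.0322, -0.0072, 0.0008] turn z -0.118
[0.0328, -0.0033, 0.0008] turn z -0.118
```

Request:
{"op": "jog_arm", "data": {"deltas": [0.002,-0.033,0,0,0,-0.118,0.01,0.006,-0.0325,0,0,0,-0.118,0.01,0.0095,-0.0315,0,0,0,-0.118,0.01,0.013,-0.03,0,0,0,-0.118,0.01,0.0165,-0.0285,0,0,0,-0.118,0.01,0.02,-0.0265,0,0,0,-0.118,0.01,0.023,-0.024,0,0,0,-0.118,0.01,0.0255,-0.021,0,0,0,-0.118,0.01,0.028,-0.018,0,0,0,-0.118,0.01,0.0295,-0.0145,0,0,0,-0.118,0.01]}}

```text
t: 12.8
eef_pos: [581.6, -19.2, 126.7]
tool_rot: [0.89, 0.456, -0.001, -0.0]
force: [-0.4, -0.0, -0.8]
width: 0.273
```

Request:
{"op": "jog_arm", "data": {"deltas": [0.031,-0.011,0,0,0,-0.118,0.01,0.032,-0.007,0,0,0,-0.118,0.01,0.033,-0.0035,0,0,0,-0.118,0.01,0,0,0,0,0,0,0.01,0,0,0,0,0,0,0.01]}}

```text
t: 13.42
eef_pos: [609.7, 73.5, 126.7]
tool_rot: [0.798, 0.603, -0.001, -0.0]
force: [0.6, 1.0, -0.5]
width: 0.275
```

Run:
```python
from h import *
g=r2w(-97,-75)
to(g[0],g[1],24,np.degrees(TH))
a,b=both(""); crop(a,115,150,275,300,4,"t8"); crop(b,155,180,325,340,4,"s8"); plaques(a)
```

```text
t 13.43 at [609.7  73.5 126.7] psi 74.2 q [ 0.29  0.59 -0.69  1.69  0.43  1.03 -0.83] F [ 0.6  1.  -0.5] w 24.1
  shift mm (current tool axes) [  1.    2.1 102.7]  turn [-0.001  0.001  0.001]  |d| 102.7 | after turn axes: [  0.9   2.  102.7]
t=12 zmed=12.0 mid=(484.3,-410.0) size [25.328575134277344, 79.07795715332031] ang -12.4 px [443.6 272.6]
```

View pics/s8.png

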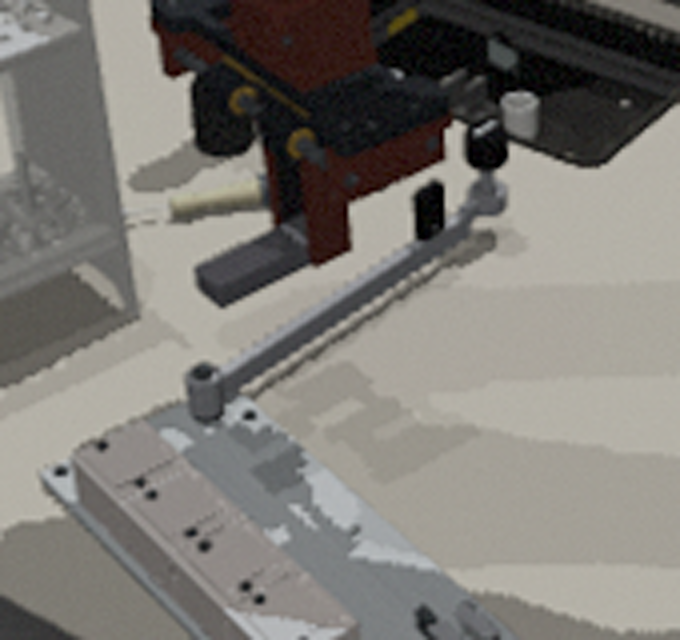

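Request:
{"op": "jog_arm", "data": {"deltas": [0.001,0.002,0.03,0,0,0,0.01,0,0,0.03,0,0,0,0.01,0,0,0.03,0,0,0,0.01,0,0,0.01,0,0,0,0.01,0,0,0.005,0,0,0,0.01,0,0,0,0,0,0,0.01,0,0,0,0,0,0,0.01]}}

```text
t: 14.4
eef_pos: [613.2, 75.0, 23.7]
tool_rot: [0.797, 0.604, 0.001, 0.0]
force: [-0.6, 0.3, -0.5]
width: 0.27
```

Run:
```python
from h import *
g=r2w(-97,-75)
to(g[0],g[1],11,np.degrees(TH)); print(w2r(observe()["eef_pos"]))
a,b=both(""); crop(a,115,150,275,300,4,"t9"); crop(b,155,220,325,340,4,"s9")
```

```text
t 14.4 at [613.2  75.   23.7] psi 74.3 q [ 0.23  0.71 -0.62  1.75  0.53  0.85 -0.91] F [-0.6  0.3 -0.5] w 23.7
  shift mm (current tool axes) [-1.5 -1.  12.7]  turn [ 0.001 -0.001  0.003]  |d| 12.8 | after turn axes: [-1.5 -1.  12.7]
[-95.52436319 -75.95937892]
```

View pics/s9.png

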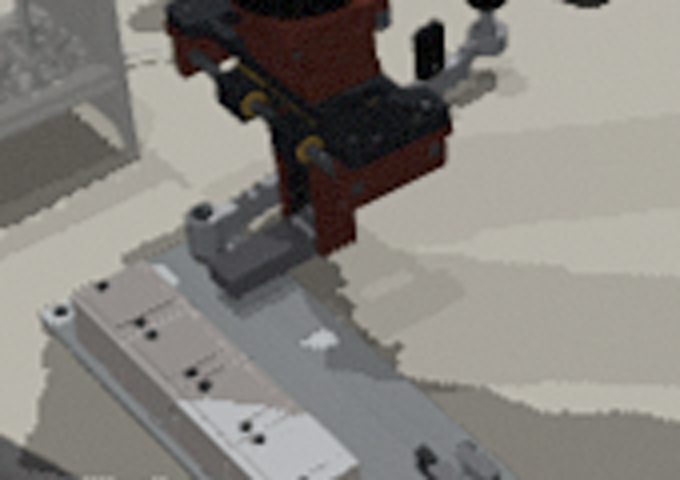

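View pics/t9.png

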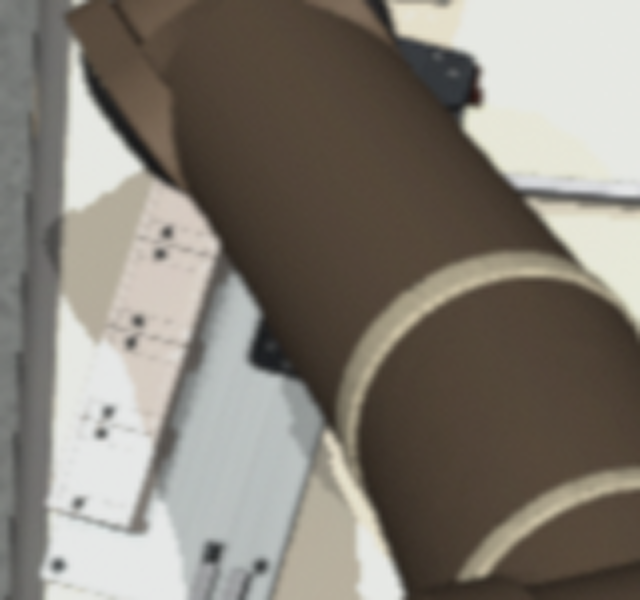

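Request:
{"op": "jog_arm", "data": {"deltas": [0,-0.001,0.003,0,0,0.002,0.01,0,0,0.003,0,0,0,0.01,0,0,0.002,0,0,0,0.01,0,0,0.002,0,0,0,0.01,0,0,0.001,0,0,0,0.01,0,0,0,0,0,0,0.01,0,0,0,0,0,0,0.01]}}

```text
t: 15.38
eef_pos: [611.6, 74.9, 11.8]
tool_rot: [0.798, 0.603, -0.0, 0.0]
force: [-2.2, -2.5, 4.3]
width: 0.272
```

Request:
{"op": "jog_arm", "data": {"deltas": [0,0,0.0015,0,0,0,0.01,0,0,0,0,0,0,0.01,0,0,0,0,0,0,0.01]}}

```text
t: 15.75
eef_pos: [611.6, 74.8, 10.5]
tool_rot: [0.798, 0.603, -0.0, 0.0]
force: [-3.1, -2.6, 7.2]
width: 0.267
```

Request:
{"op": "jog_arm", "data": {"deltas": [0,0,-0.0007,0,0,0,0.01,0.008,0,0,0,0,0,0.01,0.008,0,0,0,0,0,0.01,0.008,0,0,0,0,0,0.01,0.008,0,0,0,0,0,0.01,0.008,0,0,0,0,0,0.01,0,0,0,0,0,0,0.01]}}

```text
t: 16.62
eef_pos: [622.4, 115.0, 10.8]
tool_rot: [0.797, 0.604, 0.0, -0.0]
force: [0.7, 0.1, -0.9]
width: 0.271
```

Run:
```python
from h import *
g=r2w(-22,-75)
to(g[0],g[1],11,np.degrees(TH)); print(w2r(observe()["eef_pos"]))
```

```text
t 16.62 at [622.4 115.   10.8] psi 74.3 q [ 0.16  0.75 -0.61  1.71  0.54  0.85 -0.97] F [ 0.7  0.1 -0.9] w 23.8
  shift mm (current tool axes) [32.5  1.2 -0.2]  turn [-0.    -0.001  0.002]  |d| 32.5 | after turn axes: [32.5  1.1 -0.2]
[-54.47893313 -73.91576128]
```

Request:
{"op": "jog_arm", "data": {"deltas": [0.005,0.001,0,0,0,0,0.01,0.006,0,0,0,0,0,0.01,0.006,0,0,0,0,0,0.01,0.006,0,0,0,0,0,0.01,0.004,0,0,0,0,0,0.01,0.002,0,0,0,0,0,0.01,0,0,0,0,0,0,0.01]}}

```text
t: 17.5
eef_pos: [631.3, 141.4, 10.8]
tool_rot: [0.798, 0.603, 0.0, 0.0]
force: [0.9, -0.3, -0.1]
width: 0.271
```

Request:
{"op": "jog_arm", "data": {"deltas": [0.001,0,0,0,0,0,0.01,0.001,0,0,0,0,0,0.01,0.001,0,0,0,0,0,0.01,0,0,0,0,0,0,0.01]}}

```text
t: 18.0
eef_pos: [631.7, 142.4, 10.7]
tool_rot: [0.798, 0.603, -0.001, 0.001]
force: [-2.7, -4.3, 3.4]
width: 0.27
```

Run:
```python
from h import *
g=r2w(-22,-75)
to(g[0],g[1],11,np.degrees(TH)); print(w2r(observe()["eef_pos"]))
```

```text
t 18.0 at [631.7 142.4  10.7] psi 74.1 q [ 0.11  0.77 -0.6   1.67  0.54  0.88 -1.  ] F [-2.7 -4.3  3.4] w 23.7
  shift mm (current tool axes) [ 3.6 -0.4 -0.3]  turn [-0.     0.003 -0.   ]  |d| 3.6 | after turn axes: [ 3.6 -0.4 -0.3]
[-25.55911948 -75.39105391]
```

Request:
{"op": "jog_arm", "data": {"deltas": [0.001,0,0,0,0,0,0.01,0.001,0,0,0,0,0,0.01,0.001,0,0,0,0,0,0.01,0,0,0,0,0,0,0.01]}}

```text
t: 18.5
eef_pos: [631.8, 142.4, 10.7]
tool_rot: [0.798, 0.602, -0.003, 0.002]
force: [-6.6, -11.5, 8.4]
width: 0.276
```

Run:
```python
from h import *
print(w2r(observe()["eef_pos"]),observe()["width"]*87.8)
a,b=both(""); crop(a,115,150,275,300,4,"t10"); crop(b,155,220,325,340,4,"s10")
```

```text
[-25.55473718 -75.41591912] 24.25372939639727
```

View pics/s10.png

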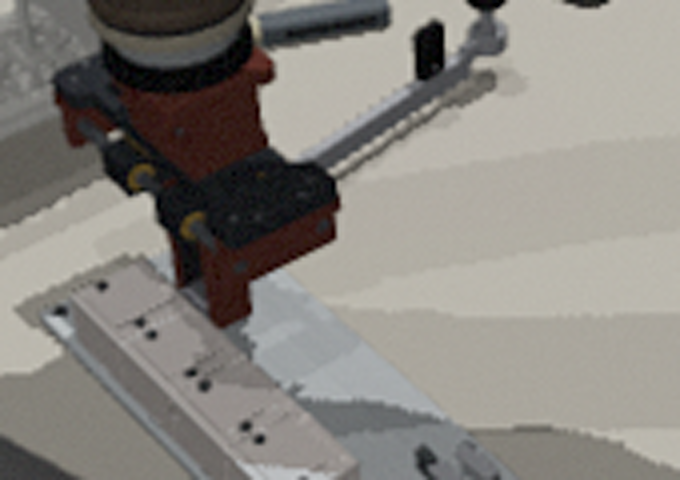

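Request:
{"op": "jog_arm", "data": {"deltas": [-0.001,0,0,0,0,0,0.034,0,0,0,0,0,0,0.034,0,0,0,0,0,0,0.034,0,0,-0.02,0,0,0,0.034,-0.01,0,-0.04,0,0,0,0.034,-0.03,0,-0.05,0,0,0,0.04,-0.04,0,-0.04,0,0,0,0.05,0,0,0,0,0,0,0.05]}}

```text
t: 19.6
eef_pos: [612.8, 66.1, 165.4]
tool_rot: [0.799, 0.601, 0.002, 0.003]
force: [0.7, -0.6, -0.3]
width: 0.565
```

Run:
```python
from h import *
a,b=both(""); crop(b,155,220,325,340,4,"s11"); plaques(a)
to(480,-200,100,15)
```

```text
t=12 zmed=12.0 mid=(484.3,-410.0) size [25.328575134277344, 79.07795715332031] ang -12.4 px [443.6 272.8]
t 19.7 at [611.2  69.3 162. ] psi 74.1 q [ 0.31  0.55 -0.71  1.66  0.4   1.08 -0.8 ] F [-0.7  0.2 -0.7] w 50.1
  shift mm (current tool axes) [-294.9  -52.7   61.7]  turn [ 1.000e-03 -2.000e-03  1.032e+00]  |d| 305.8 | after turn axes: [-196.4  226.1   62. ]
```

View pics/s11.png

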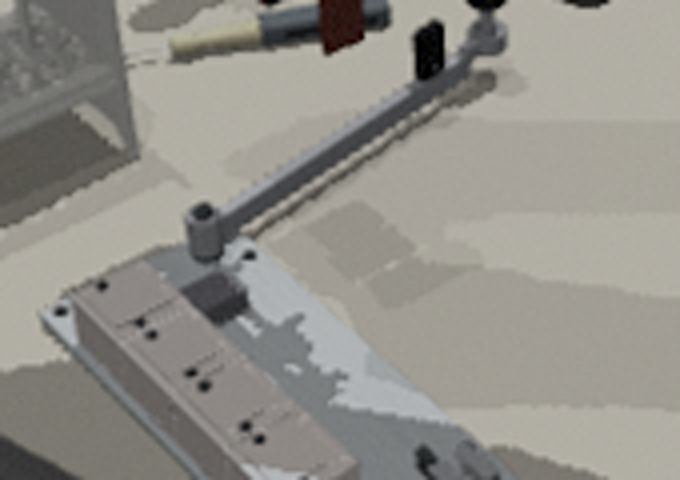

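Run:
```python
from h import *
m=np.array([484.3,-410.]);A=np.radians(-12.4);g=m-22*np.array([np.cos(A),np.sin(A)]);print(g)
plan(14,*g,90,-12.4)
```

```text
[ 462.81320988 -405.2758228 ]
[-0.0355, -0.0009, 0.0051] turn z 0.108
[-0.0354, 0.0029, 0.0051] turn z 0.108
[-0.0349, 0.0067, 0.0051] turn z 0.108
[-0.034, 0.0104, 0.0051] turn z 0.108
[-0.0326, 0.014, 0.0051] turn z 0.108
[-0.0309, 0.0174, 0.0051] turn z 0.108
[-0.0289, 0.0207, 0.0051] turn z 0.108
[-0.0265, 0.0237, 0.0051] turn z 0.108
[-0.0238, 0.0264, 0.0051] turn z 0.108
[-0.0208, 0.0288, 0.0051] turn z 0.108
[-0.0176, 0.0309, 0.0051] turn z 0.108
[-0.0142, 0.0326, 0.0051] turn z 0.108
[-0.0106, 0.0339, 0.0051] turn z 0.108
[-0.0069, 0.0348, 0.0051] turn z 0.108
```

Request:
{"op": "jog_arm", "data": {"deltas": [-0.0355,-0.001,0.003,0,0,0.108,0.05,-0.0355,0.003,0.003,0,0,0.108,0.05,-0.035,0.0065,0.003,0,0,0.108,0.05,-0.034,0.0105,0.003,0,0,0.108,0.05,-0.0325,0.014,0.005,0,0,0.108,0.05,-0.031,0.0175,0.005,0,0,0.108,0.05,-0.029,0.0205,0.005,0,0,0.108,0.05,-0.0265,0.0235,0.006,0,0,0.108,0.05,-0.024,0.0265,0.006,0,0,0.108,0.05,-0.021,0.029,0.006,0,0,0.108,0.05]}}

```text
t: 20.95
eef_pos: [503.8, -272.0, 115.2]
tool_rot: [0.995, 0.104, -0.0, -0.0]
force: [0.5, 0.1, -0.4]
width: 0.57
```

Request:
{"op": "jog_arm", "data": {"deltas": [-0.0175,0.031,0.006,0,0,0.108,0.05,-0.014,0.0325,0.006,0,0,0.108,0.05,-0.0105,0.034,0.006,0,0,0.108,0.05,-0.007,0.035,0.006,0,0,0.108,0.05,0,0,0,0,0,0,0.05,0,0,0,0,0,0,0.05]}}

```text
t: 21.7
eef_pos: [462.3, -406.0, 91.6]
tool_rot: [0.994, -0.109, 0.0, -0.0]
force: [0.3, 0.0, -0.7]
width: 0.569
```

Run:
```python
from h import *
to(462.8,-405.3,3.5,-12.4)
a,b=both("");  crop(b,305,150,435,270,5,"s12"); plaques(a)
```

```text
t 21.7 at [ 462.3 -406.    91.6] psi -12.5 q [ 0.84  0.55 -0.27  1.73  0.18  0.89 -1.3 ] F [ 0.3  0.  -0.7] w 50.0
  shift mm (current tool axes) [ 0.3 -0.7 88.1]  turn [-0.001 -0.    -0.001]  |d| 88.1 | after turn axes: [ 0.3 -0.8 88.1]
t=5 zmed=0.6 mid=(611.8,-463.1) size [121.2619857788086, 124.44090270996094] ang -22.4 px [466.1 214.7]
t=5 zmed=-0.2 mid=(483.0,-404.4) size [144.76242065429688, 147.8089599609375] ang -24.1 px [425.6 286. ]
t=5 zmed=5.0 mid=(479.7,-201.4) size [32.00406265258789, 85.15959167480469] ang 15.1 px [346.3 277.4]
```

View pics/s12.png

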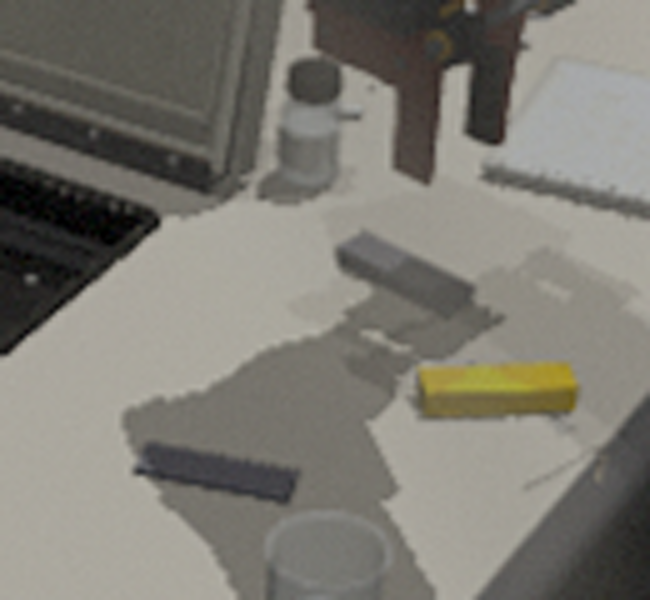

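Request:
{"op": "jog_arm", "data": {"deltas": [0,-0.001,0.03,0,0,0,0.05,0,0,0.03,0,0,0,0.05,0,0,0.02,0,0,0,0.05,0,0,0.004,0,0,0,0.05,0,0,0,0,0,0,0.05,0,0,0,0,0,0,0.05]}}

```text
t: 22.55
eef_pos: [463.0, -405.7, 8.9]
tool_rot: [0.994, -0.108, 0.001, 0.0]
force: [-0.0, -0.5, 0.1]
width: 0.569
```

Run:
```python
from h import *
to(462.8,-405.3,3.5,-12.4)
```

```text
t 22.55 at [ 463.  -405.7    8.9] psi -12.4 q [ 0.81  0.65 -0.24  1.78  0.22  0.73 -1.33] F [-0.  -0.5  0.1] w 49.9
  shift mm (current tool axes) [-0.3 -0.3  5.4]  turn [ 0.001 -0.002 -0.001]  |d| 5.5 | after turn axes: [-0.3 -0.3  5.4]
```

Request:
{"op": "jog_arm", "data": {"deltas": [0,0,0.003,0,0,0,0.05,0,0,0.002,0,0,0,0.05,0,0,0,0,0,0,0.03,0,0,0,0,0,0,0.01,0,0,0,0,0,0,0.01,0,0,0,0,0,0,0.01,0,0,0,0,0,0,0.01,0,0,0,0,0,0,0.01], "newtons": 30}}

```text
t: 23.55
eef_pos: [462.3, -405.3, 2.9]
tool_rot: [0.994, -0.108, 0.0, 0.0]
force: [-0.0, 0.1, -0.0]
width: 0.271
```

Request:
{"op": "jog_arm", "data": {"deltas": [0,0,-0.02,0,0,0,0.01,0,0,-0.04,0,0,0,0.01,0,0,-0.045,0,0,0,0.01,0,0,-0.02,0,0,0,0.01,0,0,0,0,0,0,0.01]}}

```text
t: 24.18
eef_pos: [463.5, -406.0, 130.9]
tool_rot: [0.994, -0.108, 0.002, 0.001]
force: [-0.1, 0.6, -0.8]
width: 0.272
```

Run:
```python
from h import *
g=r2w(-100,25);print(g, observe()["width"]*87.8)
plan(15,g[0],g[1],125,np.degrees(TH))
```

```text
[514.82407074  98.23829739   0.        ] 23.905667999156066
[-0.0039, -0.0336, 0.0004] turn z -0.101
[-0.0005, -0.0338, 0.0004] turn z -0.101
[0.0029, -0.0337, 0.0004] turn z -0.101
[0.0063, -0.0332, 0.0004] turn z -0.101
[0.0096, -0.0324, 0.0004] turn z -0.101
[0.0128, -0.0313, 0.0004] turn z -0.101
[0.0159, -0.0298, 0.0004] turn z -0.101
[0.0188, -0.0281, 0.0004] turn z -0.101
[0.0215, -0.0261, 0.0004] turn z -0.101
[0.024, -0.0238, 0.0004] turn z -0.101
[0.0263, -0.0212, 0.0004] turn z -0.101
[0.0283, -0.0185, 0.0004] turn z -0.101
[0.03, -0.0155, 0.0004] turn z -0.101
[0.0314, -0.0124, 0.0004] turn z -0.101
[0.0325, -0.0092, 0.0004] turn z -0.101
```

Request:
{"op": "jog_arm", "data": {"deltas": [-0.004,-0.0335,0,0,0,-0.101,0.01,-0.0005,-0.034,0,0,0,-0.101,0.01,0.003,-0.0335,0,0,0,-0.101,0.01,0.0065,-0.033,0,0,0,-0.101,0.01,0.0095,-0.0325,0,0,0,-0.101,0.01,0.013,-0.0315,0,0,0,-0.101,0.01,0.016,-0.03,0,0,0,-0.101,0.01,0.019,-0.028,0,0,0,-0.101,0.01,0.0215,-0.026,0,0,0,-0.101,0.01,0.024,-0.024,0,0,0,-0.101,0.01]}}

```text
t: 25.42
eef_pos: [496.8, -66.3, 127.9]
tool_rot: [0.921, 0.389, 0.0, 0.0]
force: [0.1, 0.6, -0.7]
width: 0.27
```

Request:
{"op": "jog_arm", "data": {"deltas": [0.0265,-0.021,0,0,0,-0.101,0.01,0.0285,-0.0185,0,0,0,-0.101,0.01,0.03,-0.0155,0,0,0,-0.101,0.01,0.0315,-0.0125,0,0,0,-0.101,0.01,0.0325,-0.009,0,0,0,-0.101,0.01,0,0,0,0,0,0,0.01,0,0,0,0,0,0,0.01]}}

```text
t: 26.3
eef_pos: [513.5, 99.9, 127.6]
tool_rot: [0.796, 0.605, -0.0, 0.0]
force: [0.5, -1.1, -1.4]
width: 0.273
```

Run:
```python
from h import *
g=r2w(-97,25)
to(g[0],g[1],24,np.degrees(TH))
a,b=both(""); crop(b,155,180,325,340,4,"s13")
```

```text
t 26.3 at [513.5  99.9 127.6] psi 74.4 q [ 0.3   0.45 -0.75  1.91  0.38  0.93 -0.91] F [ 0.5 -1.1 -1.4] w 24.0
  shift mm (current tool axes) [  1.8   1.7 103.6]  turn [-0.     0.001  0.005]  |d| 103.7 | after turn axes: [  1.8   1.7 103.6]
```

View pics/s13.png

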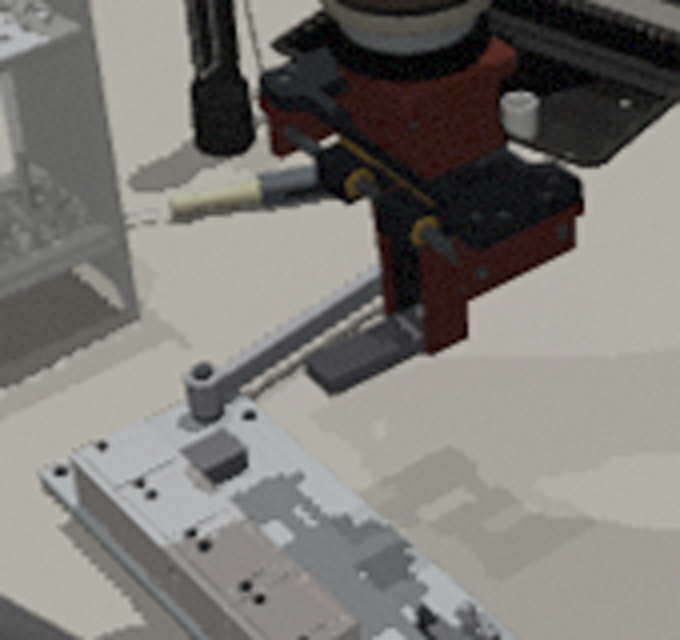

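Request:
{"op": "jog_arm", "data": {"deltas": [0,0.001,0.03,0,0,0.004,0.01,0,0,0.03,0,0,0,0.01,0,0,0.03,0,0,0,0.01,0,0,0.01,0,0,0,0.01,0,0,0.005,0,0,0,0.01,0,0,0,0,0,0,0.01,0,0,0,0,0,0,0.01]}}

```text
t: 27.28
eef_pos: [515.4, 99.6, 23.7]
tool_rot: [0.798, 0.603, 0.001, 0.0]
force: [-0.7, 0.3, -1.1]
width: 0.273
```

Run:
```python
from h import *
g=r2w(-97,25)
to(g[0],g[1],11,np.degrees(TH))
```

```text
t 27.27 at [515.4  99.6  23.7] psi 74.1 q [ 0.21  0.6  -0.65  1.98  0.53  0.73 -1.04] F [-0.7  0.3 -1.1] w 24.0
  shift mm (current tool axes) [ 1.5 -0.2 12.7]  turn [ 0.001 -0.    -0.   ]  |d| 12.8 | after turn axes: [ 1.5 -0.2 12.7]
```

Request:
{"op": "jog_arm", "data": {"deltas": [0,0,0.003,0,0,0,0.01,0,0,0.003,0,0,0,0.01,0,0,0.002,0,0,0,0.01,0,0,0.002,0,0,0,0.01,0,0,0.001,0,0,0,0.01,0,0,0.001,0,0,0,0.01,0,0,0,0,0,0,0.01,0,0,0,0,0,0,0.01]}}

```text
t: 28.28
eef_pos: [514.8, 99.5, 10.9]
tool_rot: [0.798, 0.603, 0.0, -0.0]
force: [0.0, 0.0, -0.8]
width: 0.273
```

Request:
{"op": "jog_arm", "data": {"deltas": [0.008,0,0,0,0,0,0.01,0.008,0,0,0,0,0,0.01,0.008,0,0,0,0,0,0.01,0.008,0,0,0,0,0,0.01,0.008,0,0,0,0,0,0.01,0,0,0,0,0,0,0.01,0,0,0,0,0,0,0.01]}}

```text
t: 29.15
eef_pos: [525.7, 138.1, 10.8]
tool_rot: [0.798, 0.603, 0.0, -0.0]
force: [-0.1, 1.0, 0.4]
width: 0.271
```

Run:
```python
from h import *
g=r2w(-22,25)
to(g[0],g[1],11,np.degrees(TH)); print(w2r(observe()["eef_pos"]))
```

```text
t 29.15 at [525.7 138.1  10.8] psi 74.1 q [ 0.13  0.64 -0.63  1.94  0.55  0.74 -1.11] F [-0.1  1.   0.4] w 23.8
  shift mm (current tool axes) [36.7  0.4 -0.2]  turn [ 0. -0. -0.]  |d| 36.7 | after turn axes: [36.7  0.4 -0.2]
[-58.6775025   25.40213182]
```

Request:
{"op": "jog_arm", "data": {"deltas": [0.006,0,0,0,0,0,0.01,0.006,0,0,0,0,0,0.01,0.006,0,0,0,0,0,0.01,0.006,0,0,0,0,0,0.01,0.004,0,0,0,0,0,0.01,0.002,0,0,0,0,0,0.01,0,0,0,0,0,0,0.01]}}

```text
t: 30.02
eef_pos: [534.0, 167.2, 10.9]
tool_rot: [0.798, 0.603, 0.0, -0.0]
force: [-0.7, 0.0, 0.5]
width: 0.27
```

Request:
{"op": "jog_arm", "data": {"deltas": [0.001,0,0,0,0,0,0.01,0.001,0,0,0,0,0,0.01,0.001,0,0,0,0,0,0.01,0.001,0,0,0,0,0,0.01,0.001,0,0,0,0,0,0.01,0,0,0,0,0,0,0.01]}}

```text
t: 30.78
eef_pos: [534.9, 169.6, 10.8]
tool_rot: [0.798, 0.602, -0.001, 0.001]
force: [-3.3, -7.0, 6.7]
width: 0.274
```

Run:
```python
from h import *
print(w2r(observe()["eef_pos"]),observe()["force"])
```

```text
[-25.82811533  25.23005319] [-3.33913075 -6.99637569  6.68410858]
```

Request:
{"op": "jog_arm", "data": {"deltas": [0.001,0,0,0,0,0,0.01,0.001,0,0,0,0,0,0.01,0,0,0,0,0,0,0.01]}}

```text
t: 31.15
eef_pos: [534.9, 169.7, 10.8]
tool_rot: [0.799, 0.602, -0.003, 0.002]
force: [-5.5, -10.9, 11.8]
width: 0.27
```

Request:
{"op": "jog_arm", "data": {"deltas": [-0.001,0,0,0,0,0,0.034,0,0,0,0,0,0,0.034,0,0,0,0,0,0,0.034,0,0,-0.02,0,0,0,0.034,-0.01,0,-0.04,0,0,0,0.034,-0.03,0,-0.05,0,0,0,0.04,-0.06,0,-0.02,0,0,0,0.05,-0.06,0,0,0,0,0,0.05,-0.06,0,0,0,0,0,0.05,0,0,0,0,0,0,0.05]}}

```text
t: 32.4
eef_pos: [474.5, -43.5, 141.5]
tool_rot: [0.8, 0.6, -0.001, 0.001]
force: [0.3, 0.9, -0.2]
width: 0.564
```

Run:
```python
from h import *
a,b=both(""); crop(b,155,220,325,380,4,"s14"); crop(a,115,170,235,320,4,"t14"); plaques(a);cv2.imwrite("pics/t15.png",a["image"][:,:,::-1])
to(480,-200,100,15)
```

```text
t=5 zmed=-0.5 mid=(590.7,-488.4) size [41.922828674316406, 74.75630187988281] ang -71.5 px [471.5 224.7]
t=5 zmed=5.1 mid=(480.4,-200.2) size [22.914714813232422, 77.94601440429688] ang 16.0 px [345.4 276.3]
t 32.5 at [476.  -38.4 141.8] psi 74.0 q [ 0.61  0.35 -0.77  2.    0.31  0.9  -0.59] F [-0.1  0.8 -0.2] w 50.1
  shift mm (current tool axes) [-154.3   48.2   41.8]  turn [ 1.00e-03 -1.00e-03  1.03e+00]  |d| 167.0 | after turn axes: [-38.  157.1  41.8]
```

View pics/s14.png

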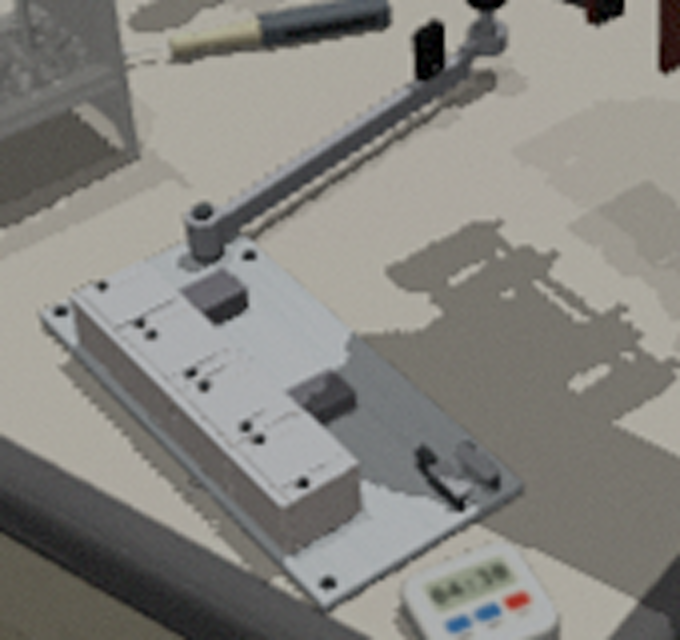

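View pics/t15.png

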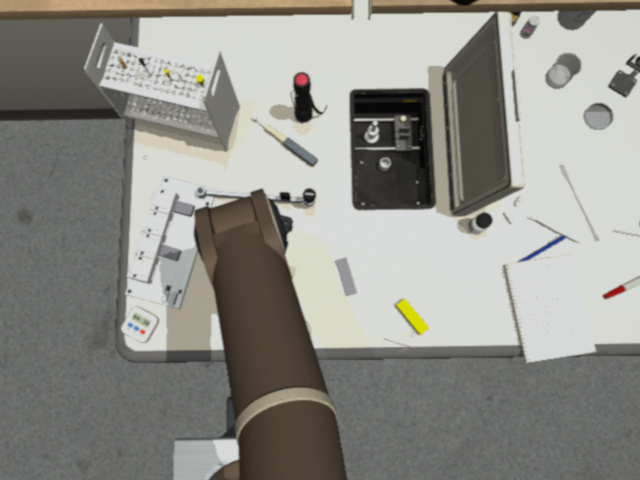

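Run:
```python
from h import *
plan(8,459.2,-206.1,80,15.5)
a=snapshot("top"); im=a["image"].astype(int)
# outer ends of plaques: protrusion test: dark gray along rack x at slot centres
for y,h in((-75,23.5),(25,20)):
    xs=np.arange(-60,-2,2.); q=np.array([[pix(a,r2w(x,y+d,h)) for d in(-6,-3,0,3,6)] for x in xs],np.float32)
    g=cv2.remap(a["image"].mean(2).astype(np.float32),q[...,0],q[...,1],cv2.INTER_LINEAR).mean(1); print(y,dict(zip(xs.astype(int).tolist(),g.astype(int).tolist())))
```

```text
[-0.0207, 0.0037, 0.0077] turn z 0.128
[-0.0201, 0.0064, 0.0077] turn z 0.128
[-0.0191, 0.0089, 0.0077] turn z 0.128
[-0.0178, 0.0112, 0.0077] turn z 0.128
[-0.0163, 0.0134, 0.0077] turn z 0.128
[-0.0144, 0.0154, 0.0077] turn z 0.128
[-0.0123, 0.0171, 0.0077] turn z 0.128
[-0.0101, 0.0185, 0.0077] turn z 0.128
-75 {-60: 65, -58: 64, -56: 63, -54: 61, -52: 61, -50: 63, -48: 66, -46: 69, -44: 67, -42: 64, -40: 74, -38: 100, -36: 125, -34: 137, -32: 140, -30: 140, -28: 140, -26: 140, -24: 140, -22: 140, -20: 140, -18: 140, -16: 140, -14: 140, -12: 140, -10: 139, -8: 139, -6: 139, -4: 137}
25 {-60: 172, -58: 172, -56: 172, -54: 172, -52: 171, -50: 171, -48: 170, -46: 161, -44: 138, -42: 101, -40: 79, -38: 86, -36: 96, -34: 100, -32: 102, -30: 106, -28: 109, -26: 113, -24: 117, -22: 119, -20: 118, -18: 118, -16: 120, -14: 124, -12: 128, -10: 132, -8: 135, -6: 137, -4: 137}
```

Request:
{"op": "jog_arm", "data": {"deltas": [-0.0205,0.0035,0.006,0,0,0.128,0.05,-0.02,0.0065,0.006,0,0,0.128,0.05,-0.019,0.009,0.006,0,0,0.128,0.05,-0.018,0.011,0.006,0,0,0.128,0.05,-0.0165,0.0135,0.006,0,0,0.128,0.05,-0.0145,0.0155,0.006,0,0,0.128,0.05,-0.0125,0.017,0.006,0,0,0.128,0.05,-0.01,0.0185,0.006,0,0,0.128,0.05,0,0,0,0,0,0,0.05,0,0,0,0,0,0,0.05]}}

```text
t: 33.8
eef_pos: [459.6, -203.9, 92.9]
tool_rot: [0.991, 0.137, 0.0, -0.0]
force: [-0.3, 0.3, 0.2]
width: 0.57
```

Run:
```python
from h import *
to(459.2,-206.1,1,15.5)
a,b=both("");  crop(b,305,170,435,290,5,"s16"); plaques(a)
```

```text
t 33.8 at [ 459.6 -203.9   92.9] psi 15.8 q [ 0.69  0.41 -0.45  2.    0.24  0.79 -1.2 ] F [-0.3  0.3  0.2] w 50.1
  shift mm (current tool axes) [-1.   2.1 91.9]  turn [-0.001 -0.001  0.005]  |d| 91.9 | after turn axes: [-0.9  2.  91.9]
t=5 zmed=-0.5 mid=(590.7,-488.4) size [41.922828674316406, 74.75630187988281] ang -71.5 px [471.5 224.6]
```

View pics/s16.png

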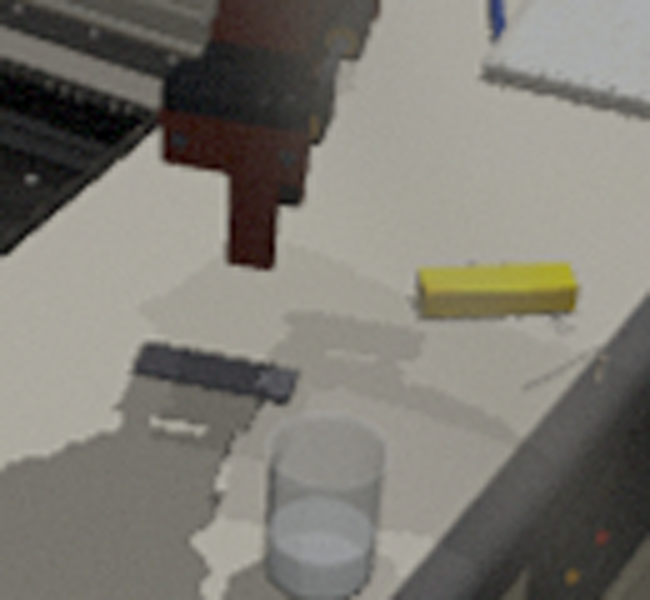

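Request:
{"op": "jog_arm", "data": {"deltas": [-0.001,0.002,0.03,0,0,0.005,0.05,0,0,0.03,0,0,0,0.05,0,0,0.02,0,0,0,0.05,0,0,0.006,0,0,0,0.05,0,0,0,0,0,0,0.05,0,0,0,0,0,0,0.05]}}

```text
t: 34.65
eef_pos: [458.8, -208.3, 7.5]
tool_rot: [0.991, 0.132, 0.001, 0.0]
force: [0.7, -0.2, 0.1]
width: 0.573
```

Run:
```python
from h import *
to(459.2,-206.1,1,15.5)
```

```text
t 34.65 at [ 458.8 -208.3    7.5] psi 15.2 q [ 0.63  0.54 -0.38  2.05  0.34  0.61 -1.29] F [ 0.7 -0.2  0.1] w 50.3
  shift mm (current tool axes) [ 0.9 -2.   6.5]  turn [ 0.001 -0.001 -0.005]  |d| 6.9 | after turn axes: [ 0.9 -2.   6.5]
```

Request:
{"op": "jog_arm", "data": {"deltas": [0,-0.001,0.003,0,0,-0.003,0.05,0,0,0.002,0,0,0,0.05,0,0,0.001,0,0,0,0.05,0,0,0,0,0,0,0.05,0,0,0,0,0,0,0.05]}}

```text
t: 35.28
eef_pos: [457.9, -207.3, 0.6]
tool_rot: [0.991, 0.133, 0.0, 0.0]
force: [0.0, -0.2, 0.6]
width: 0.571
```

Request:
{"op": "jog_arm", "data": {"deltas": [0,0,0,0,0,0,0.03,0,0,0,0,0,0,0.01,0,0,0,0,0,0,0.01,0,0,0,0,0,0,0.01,0,0,0,0,0,0,0.01,0,0,0,0,0,0,0.01], "newtons": 30}}

```text
t: 36.02
eef_pos: [457.9, -207.3, 0.6]
tool_rot: [0.991, 0.134, 0.0, 0.0]
force: [-0.1, 1.0, 0.3]
width: 0.27
```

Request:
{"op": "jog_arm", "data": {"deltas": [0,0,-0.02,0,0,0,0.01,0,0,-0.04,0,0,0,0.01,0,0,-0.045,0,0,0,0.01,0,0,-0.02,0,0,0,0.01,0,0,0,0,0,0,0.01]}}

```text
t: 36.65
eef_pos: [458.7, -207.8, 126.9]
tool_rot: [0.991, 0.133, 0.001, 0.001]
force: [-0.0, 0.1, -0.6]
width: 0.268
```

Run:
```python
from h import *
g=r2w(-102,75);print(g, observe()["width"]*87.8)
plan(9,g[0],g[1],125,np.degrees(TH))
a,b=both("");  crop(b,305,170,435,290,5,"s17")
```

```text
[466.18072718 109.97819208   0.        ] 23.52085301403672
[0.0101, -0.0338, 0.0002] turn z -0.114
[0.0139, -0.0325, 0.0002] turn z -0.114
[0.0175, -0.0307, 0.0002] turn z -0.114
[0.0209, -0.0285, 0.0002] turn z -0.114
[0.024, -0.0259, 0.0002] turn z -0.114
[0.0268, -0.023, 0.0002] turn z -0.114
[0.0292, -0.0198, 0.0002] turn z -0.114
[0.0313, -0.0164, 0.0002] turn z -0.114
[0.033, -0.0127, 0.0002] turn z -0.114
```

View pics/s17.png

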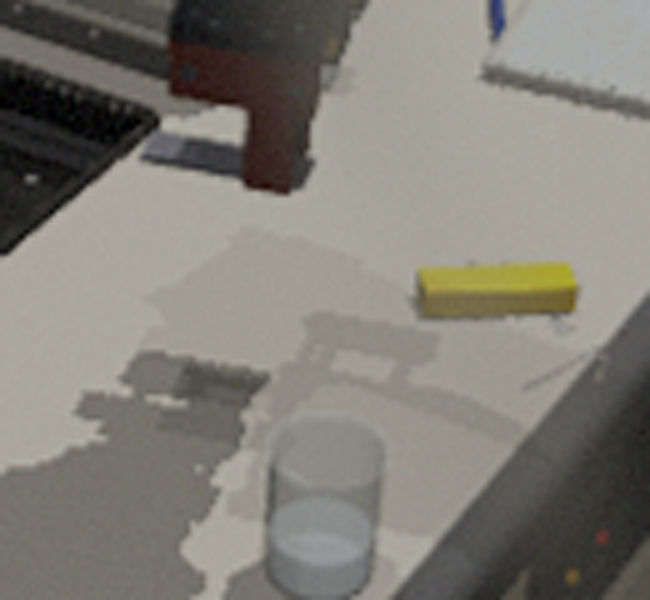

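Request:
{"op": "jog_arm", "data": {"deltas": [0.01,-0.034,0,0,0,-0.114,0.01,0.014,-0.0325,0,0,0,-0.114,0.01,0.0175,-0.0305,0,0,0,-0.114,0.01,0.021,-0.0285,0,0,0,-0.114,0.01,0.024,-0.026,0,0,0,-0.114,0.01,0.027,-0.023,0,0,0,-0.114,0.01,0.029,-0.02,0,0,0,-0.114,0.01,0.0315,-0.0165,0,0,0,-0.114,0.01,0.033,-0.0125,0,0,0,-0.114,0.01,0,0,0,0,0,0,0.01]}}

```text
t: 38.0
eef_pos: [464.2, 113.8, 124.4]
tool_rot: [0.796, 0.605, -0.0, -0.001]
force: [-0.5, 0.1, -0.9]
width: 0.268
```

Request:
{"op": "jog_arm", "data": {"deltas": [0,0,0,0,0,0,0.01,0,0,0,0,0,0,0.01]}}

```text
t: 38.25
eef_pos: [465.0, 109.7, 125.0]
tool_rot: [0.799, 0.602, -0.001, -0.0]
force: [0.2, -0.3, -0.2]
width: 0.267
```

Run:
```python
from h import *
g=r2w(-97,74.5)
to(g[0],g[1],20,np.degrees(TH))
a,b=both(""); crop(b,155,200,325,380,4,"s18")
```

```text
t 38.25 at [465.  109.7 125. ] psi 74.0 q [ 0.32  0.39 -0.8   2.01  0.36  0.88 -0.95] F [ 0.2 -0.3 -0.2] w 23.4
  shift mm (current tool axes) [  5.7   1.6 105. ]  turn [-0.001  0.001 -0.002]  |d| 105.2 | after turn axes: [  5.6   1.5 105. ]
```

View pics/s18.png

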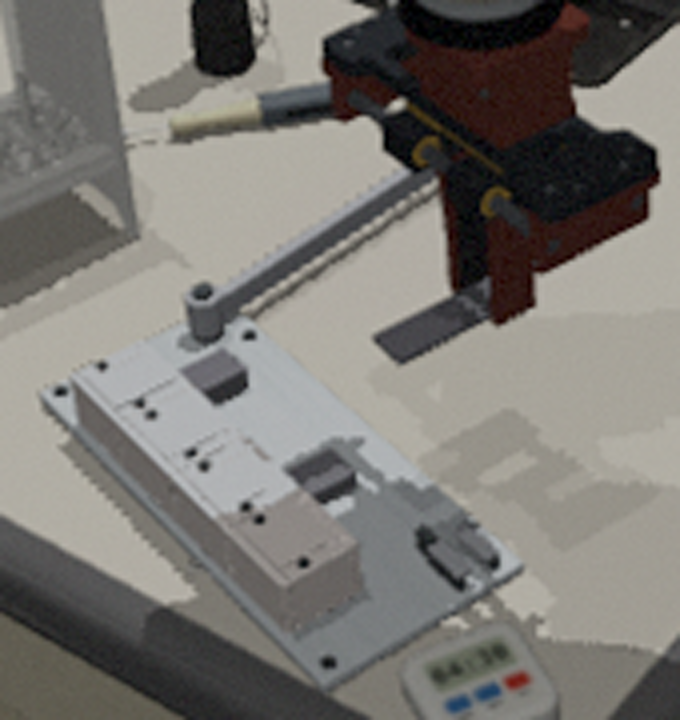

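Request:
{"op": "jog_arm", "data": {"deltas": [0.003,0.001,0.03,0,0,-0.002,0.01,0,0,0.03,0,0,0,0.01,0,0,0.03,0,0,0,0.01,0,0,0.01,0,0,0,0.01,0,0,0.003,0,0,0,0.01,0,0,0,0,0,0,0.01,0,0,0,0,0,0,0.01]}}

```text
t: 39.22
eef_pos: [467.7, 113.6, 23.5]
tool_rot: [0.797, 0.603, 0.001, 0.0]
force: [-0.8, 0.2, -0.5]
width: 0.266
```

Run:
```python
from h import *
g=r2w(-97,74.5)
to(g[0],g[1],9,np.degrees(TH))
```

```text
t 39.23 at [467.7 113.6  23.5] psi 74.2 q [ 0.2   0.55 -0.68  2.08  0.54  0.69 -1.12] F [-0.8  0.2 -0.5] w 23.4
  shift mm (current tool axes) [ 1.1 -0.  14.5]  turn [ 0.001 -0.001  0.002]  |d| 14.5 | after turn axes: [ 1.1 -0.  14.5]
```

Request:
{"op": "jog_arm", "data": {"deltas": [0,0,0.003,0,0,0,0.01,0,0,0.003,0,0,0,0.01,0,0,0.003,0,0,0,0.01,0,0,0.002,0,0,0,0.01,0,0,0.001,0,0,0,0.01,0,0,0,0,0,0,0.01,0,0,0,0,0,0,0.01]}}

```text
t: 40.1
eef_pos: [467.1, 113.6, 10.6]
tool_rot: [0.797, 0.604, 0.0, 0.0]
force: [-0.1, -0.4, 0.7]
width: 0.268
```

Request:
{"op": "jog_arm", "data": {"deltas": [0,0,0.001,0,0,0,0.01,0,0,0.0005,0,0,0,0.01,0,0,0,0,0,0,0.01,0,0,0,0,0,0,0.01]}}

```text
t: 40.6
eef_pos: [467.1, 113.5, 9.1]
tool_rot: [0.797, 0.604, -0.0, 0.0]
force: [-1.3, 0.4, -0.5]
width: 0.268
```

Request:
{"op": "jog_arm", "data": {"deltas": [0.008,0,0,0,0,0,0.01,0.008,0,0,0,0,0,0.01,0.008,0,0,0,0,0,0.01,0.008,0,0,0,0,0,0.01,0.008,0,0,0,0,0,0.01,0,0,0,0,0,0,0.01,0,0,0,0,0,0,0.01]}}

```text
t: 41.48
eef_pos: [477.8, 151.8, 9.0]
tool_rot: [0.797, 0.604, -0.0, 0.0]
force: [0.7, -0.5, -1.0]
width: 0.268
```

Run:
```python
from h import *
g=r2w(-22,74.5)
to(g[0],g[1],9,np.degrees(TH)); print(w2r(observe()["eef_pos"]))
```

```text
t 41.48 at [477.8 151.8   9. ] psi 74.2 q [ 0.1   0.6  -0.65  2.04  0.57  0.69 -1.19] F [ 0.7 -0.5 -1. ] w 23.6
  shift mm (current tool axes) [36.6  0.8 -0. ]  turn [-0.     0.     0.002]  |d| 36.6 | after turn axes: [36.6  0.8  0. ]
[-58.55598998  75.25866272]
```

Request:
{"op": "jog_arm", "data": {"deltas": [0.006,0.0005,0,0,0,0,0.01,0.006,0,0,0,0,0,0.01,0.006,0,0,0,0,0,0.01,0.006,0,0,0,0,0,0.01,0.004,0,0,0,0,0,0.01,0.002,0,0,0,0,0,0.01,0,0,0,0,0,0,0.01]}}

```text
t: 42.35
eef_pos: [486.5, 180.8, 9.1]
tool_rot: [0.797, 0.604, -0.0, 0.0]
force: [0.3, -0.0, -0.6]
width: 0.266
```

Request:
{"op": "jog_arm", "data": {"deltas": [0.001,0,0,0,0,0,0.01,0.001,0,0,0,0,0,0.01,0.001,0,0,0,0,0,0.01,0.001,0,0,0,0,0,0.01,0.001,0,0,0,0,0,0.01,0,0,0,0,0,0,0.01]}}

```text
t: 43.1
eef_pos: [487.7, 184.9, 8.9]
tool_rot: [0.797, 0.603, -0.001, 0.0]
force: [-0.5, -3.3, 0.4]
width: 0.264
```

Run:
```python
from h import *
print(w2r(observe()["eef_pos"]),observe()["force"])
```

```text
[-24.02472516  74.76790989] [-0.46226673 -3.25712868  0.36168187]
```

Request:
{"op": "jog_arm", "data": {"deltas": [0.001,0,0,0,0,0,0.01,0.001,0,0,0,0,0,0.01,0.001,0,0,0,0,0,0.01,0,0,0,0,0,0,0.01]}}

```text
t: 43.6
eef_pos: [487.7, 185.1, 8.7]
tool_rot: [0.798, 0.603, -0.003, 0.001]
force: [-3.4, -11.4, 5.4]
width: 0.267
```

Run:
```python
from h import *
print(w2r(observe()["eef_pos"]),observe()["force"])
a,b=both(""); crop(b,155,240,325,380,4,"s19")
```

```text
[-23.86741594  74.78094444] [ -3.37951187 -11.37959204   5.41294687]
```

View pics/s19.png

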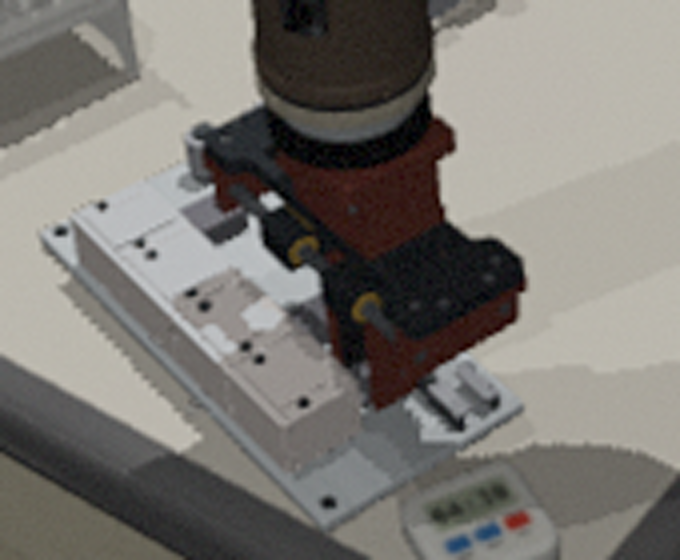

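Request:
{"op": "jog_arm", "data": {"deltas": [-0.001,0,0,0,0,0,0.029,0,0,0,0,0,0,0.029,0,0,0,0,0,0,0.029,0,0,-0.02,0,0,0,0.029,-0.01,0,-0.04,0,0,0,0.029,-0.03,0,-0.05,0,0,0,0.04,-0.06,0,-0.03,0,0,0,0.05,-0.05,0,0,0,0,0,0.05,0,0,0,0,0,0,0.05,0,0,0,0,0,0,0.05]}}

```text
t: 44.95
eef_pos: [449.3, 47.7, 148.0]
tool_rot: [0.797, 0.603, 0.001, 0.0]
force: [0.4, -0.7, -0.1]
width: 0.569
```

Run:
```python
from h import *
a,b=both(""); crop(b,155,210,325,380,4,"s20"); crop(a,115,170,235,320,4,"t20"); crop(a,190,170,330,230,5,"k20")
for y,h in((-75,23.5),(25,20),(75,13)):
    xs=np.arange(-60,-2,2.); q=np.array([[pix(a,r2w(x,y+d,h)) for d in(-6,-3,0,3,6)] for x in xs],np.float32)
    g=cv2.remap(a["image"].mean(2).astype(np.float32),q[...,0],q[...,1],cv2.INTER_LINEAR).mean(1); print(y,dict(zip(xs.astype(int).tolist(),g.astype(int).tolist())))
to(650,-72,150,83)
```

```text
-75 {-60: 216, -58: 216, -56: 216, -54: 216, -52: 216, -50: 216, -48: 214, -46: 204, -44: 173, -42: 121, -40: 97, -38: 113, -36: 129, -34: 129, -32: 125, -30: 120, -28: 118, -26: 115, -24: 103, -22: 87, -20: 75, -18: 69, -16: 67, -14: 69, -12: 74, -10: 81, -8: 90, -6: 100, -4: 108}
25 {-60: 75, -58: 72, -56: 68, -54: 65, -52: 63, -50: 62, -48: 62, -46: 62, -44: 63, -42: 63, -40: 64, -38: 64, -36: 65, -34: 65, -32: 66, -30: 66, -28: 67, -26: 67, -24: 67, -22: 67, -20: 67, -18: 67, -16: 68, -14: 68, -12: 68, -10: 67, -8: 66, -6: 65, -4: 63}
75 {-60: 65, -58: 66, -56: 65, -54: 65, -52: 65, -50: 65, -48: 65, -46: 66, -44: 66, -42: 66, -40: 66, -38: 66, -36: 66, -34: 66, -32: 66, -30: 65, -28: 66, -26: 65, -24: 66, -22: 65, -20: 65, -18: 65, -16: 65, -14: 65, -12: 65, -10: 64, -8: 65, -6: 64, -4: 64}
t 45.05 at [449.2  48.7 147.5] psi 74.4 q [ 0.49  0.31 -0.82  2.05  0.29  0.9  -0.77] F [ 0.3  0.4 -0.9] w 50.2
  shift mm (current tool axes) [-62.1 225.9  -2.4]  turn [ 0.001 -0.001 -0.151]  |d| 234.3 | after turn axes: [-95.3 214.   -2.5]
```

View pics/t20.png

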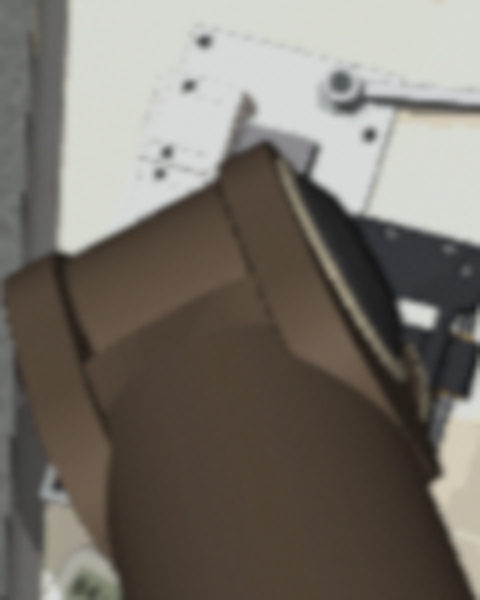

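View pics/s20.png

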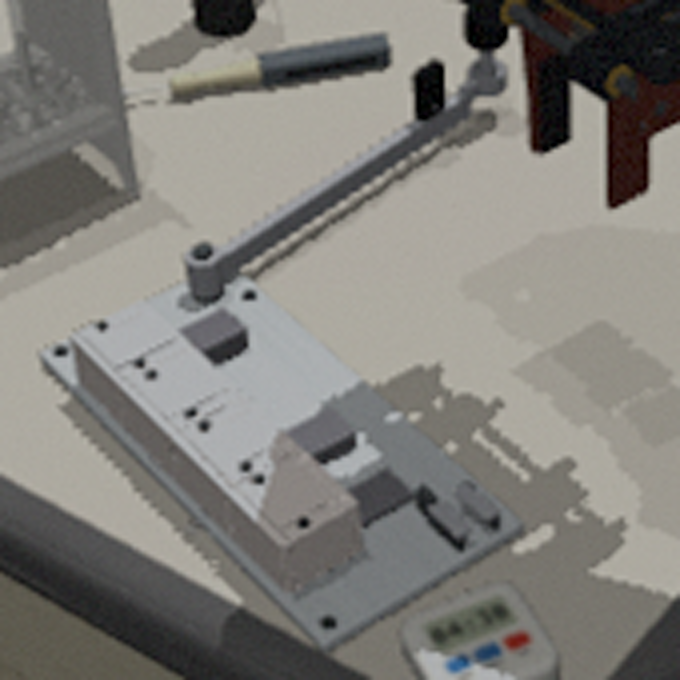

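View pics/k20.png

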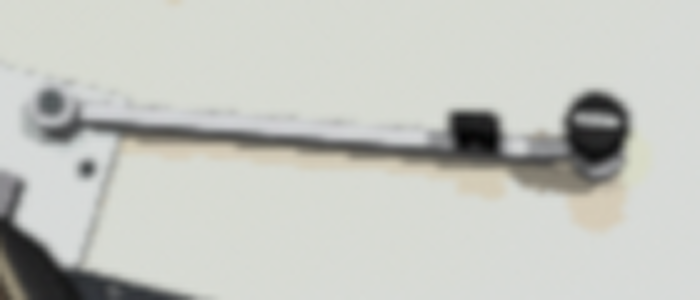

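Run:
```python
from h import *
a,b=both("")
im=cv2.resize(b["image"][210:380,155:325,::-1],None,fx=4,fy=4,interpolation=cv2.INTER_CUBIC)
for y,t in((-75,15.5),(25,12),(75,5)):
    for d in(-12,12):
        u,v=pix(b,r2w(-40,y+d,8+t)); cv2.circle(im,(int((u-155+.5)*4-.5),int((v-210+.5)*4-.5)),2,(0,0,255),-1)
cv2.imwrite("pics/s21.png",im)
tab=ray(a,190+475.5/5-.5,170+119/5-.4,65); kn=ray(a,190+597.5/5-.4,170+121/5-.4,80)
H=np.array([666.6,109.2]); 
for n,p in(("tab",tab),("knob",kn)):
    v=p[:2]-H; print(n,p.round(1),np.hypot(*v).round(1),np.degrees(np.arctan2(v[1],v[0]))%360-164.14)
```

```text
tab [649.6 -73.9  65. ] 183.9 100.54570211085195
knob [ 643.7 -125.4   80. ] 235.7 100.2900551972225
```

View pics/s21.png

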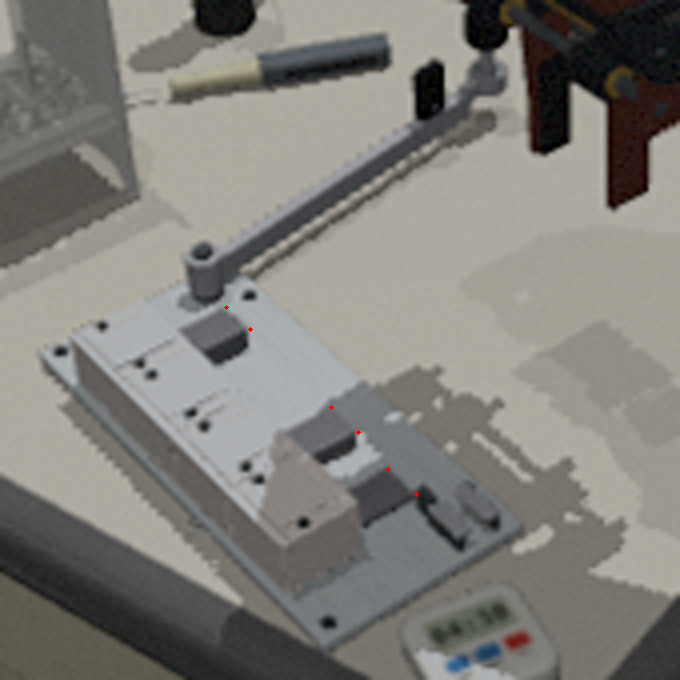

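Run:
```python
from h import *
plan(6,649,-73.2,125,84.5)
```

```text
[-0.0106, 0.0376, 0.0037] turn z -0.029
[-0.0117, 0.0372, 0.0037] turn z -0.029
[-0.0128, 0.0369, 0.0037] turn z -0.029
[-0.0139, 0.0365, 0.0037] turn z -0.029
[-0.0149, 0.0361, 0.0037] turn z -0.029
[-0.016, 0.0356, 0.0037] turn z -0.029
```

Request:
{"op": "jog_arm", "data": {"deltas": [-0.0105,0.0375,0,0,0,-0.029,0.05,-0.0115,0.037,0,0,0,-0.029,0.05,-0.013,0.037,0,0,0,-0.029,0.05,-0.014,0.0365,0,0,0,-0.029,0.05,-0.015,0.036,0.01,0,0,-0.029,0.05,-0.016,0.0355,0.01,0,0,-0.029,0.05,0,0,0,0,0,0,0.05,0,0,0,0,0,0,0.05]}}

```text
t: 46.15
eef_pos: [647.6, -73.7, 126.6]
tool_rot: [0.741, 0.671, -0.0, -0.001]
force: [-0.3, 0.4, 0.4]
width: 0.57
```

Run:
```python
from h import *
to(649,-73.2,36.7,84.5)
a,b=both(""); crop(b,205,160,375,300,4,"s22")
```

```text
t 46.15 at [647.6 -73.7 126.6] psi 84.3 q [ 0.51  0.65 -0.72  1.59  0.47  1.08 -0.43] F [-0.3  0.4  0.4] w 50.0
  shift mm (current tool axes) [ 0.5  1.5 89.8]  turn [-0.001 -0.001 -0.003]  |d| 89.9 | after turn axes: [ 0.6  1.4 89.9]
```

View pics/s22.png

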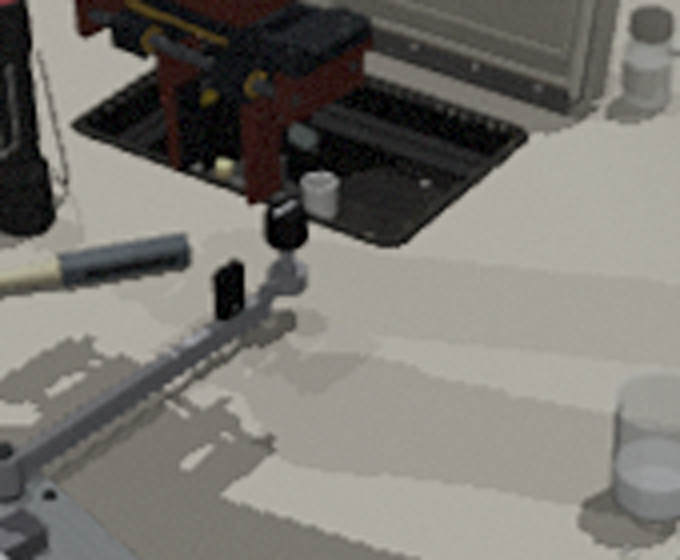

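Request:
{"op": "jog_arm", "data": {"deltas": [0,0.001,0.03,0,0,0,0.05,0,0,0.03,0,0,0,0.05,0,0,0.02,0,0,0,0.05,0,0,0.006,0,0,0,0.05,0,0,0,0,0,0,0.05,0,0,0,0,0,0,0.05]}}

```text
t: 47.0
eef_pos: [649.8, -75.5, 42.2]
tool_rot: [0.742, 0.671, 0.001, 0.001]
force: [0.6, 0.5, -0.6]
width: 0.57
```

Run:
```python
from h import *
to(649,-73.2,36.7,84.5)
```

```text
t 47.0 at [649.8 -75.5  42.2] psi 84.2 q [ 0.48  0.75 -0.66  1.64  0.54  0.94 -0.48] F [ 0.6  0.5 -0.6] w 50.0
  shift mm (current tool axes) [ 2.2 -1.   5.5]  turn [ 0.002 -0.    -0.005]  |d| 6.0 | after turn axes: [ 2.2 -1.   5.5]
```

Request:
{"op": "jog_arm", "data": {"deltas": [0.002,0,0.003,0,0,0,0.05,0,0,0.002,0,0,0,0.03,0,0,0,0,0,0,0,0,0,0,0,0,0,0,0,0,0,0,0,0,0,0,0,0,0,0,0,0,0,0,0,0,0,0,0], "newtons": 15}}

```text
t: 47.88
eef_pos: [649.3, -73.7, 36.1]
tool_rot: [0.742, 0.671, 0.0, 0.0]
force: [0.7, -0.8, 0.5]
width: 0.116
```

Run:
```python
from h import *
o,p,X,ps=pose(); v=p[:2]-[666.6,109.2]; be=np.degrees(np.arctan2(v[1],v[0]))%360
print(p,ps,"r",np.hypot(*v),"keeper",np.radians(be-164.14), be-180, o["force"],o["width"]*87.8)
```

```text
[649.27294422 -73.68079108  36.10567837] 84.22225501490398 r 183.69978391017247 keeper 1.7531424429374043 84.587662865568 [ 0.74544094 -0.75142738  0.45996534] 10.144201820957294
```

Request:
{"op": "jog_arm", "data": {"deltas": [0.0009,-0.0183,0,0,0,0.1,0,0.0009,-0.0183,0,0,0,0.1,0,0.0009,-0.0183,0,0,0,0.1,0,0.0009,-0.0183,0,0,0,0.1,0,0.0009,-0.0183,0,0,0,0.1,0,0.0009,-0.0183,0,0,0,0.1,0,0.0009,-0.0183,0,0,0,0.1,0,0.0009,-0.0183,0,0,0,0.1,0,0.0009,-0.0183,0,0,0,0.1,0,0.0009,-0.0183,0,0,0,0.1,0]}}

```text
t: 49.12
eef_pos: [503.7, 26.0, 36.0]
tool_rot: [0.973, 0.231, 0.0, 0.0]
force: [3.0, 1.2, -4.8]
width: 0.11
```

```bash
cat >> h.py <<'E'
def keep():
    o,p,X,ps=pose(); v=p[:2]-[666.6,109.2]; be=np.degrees(np.arctan2(v[1],v[0]))%360
    print(round(o["t"],2),p.round(1),"psi",round(ps,1),"r",np.hypot(*v).round(1),"keeper",np.radians(be-164.14).round(3),"barpsi", round(be-180,1), o["force"].round(1),o["width"]*87.8,"q",o["joint_positions"].round(2))
E
python3 - <<'E'
from h import *
keep()
E
```

```text
49.12 [503.7  26.   36. ] psi 26.7 r 182.9 keeper 0.749 barpsi 27.1 [ 3.   1.2 -4.8] 9.687067327239342 q [ 0.22  0.5  -0.46  2.03  0.35  0.68 -1.57]
```

Request:
{"op": "jog_arm", "data": {"deltas": [0.0005,-0.0183,0,0,0,0.1,0,0.0007,-0.0183,0,0,0,0.1,0,0.0009,-0.0183,0,0,0,0.1,0,0.0009,-0.0183,0,0,0,0.1,0,0.0009,-0.0183,0,0,0,0.1,0,0.0009,-0.0183,0,0,0,0.1,0,0,0,0,0,0,0,0]}}

```text
t: 50.0
eef_pos: [485.6, 133.4, 36.0]
tool_rot: [0.998, -0.064, 0.0, -0.0]
force: [1.8, -0.7, -1.5]
width: 0.11
```

Run:
```python
from h import *
keep()
```

```text
50.0 [485.6 133.4  36. ] psi -7.4 r 182.7 keeper 0.144 barpsi -7.6 [ 1.8 -0.7 -1.5] 9.651286894294369 q [-0.11  0.48 -0.32  2.04  0.24  0.65 -2.28]
```

Request:
{"op": "jog_arm", "data": {"deltas": [0.0002,-0.0074,0,0,0,0.04,0,0.0002,-0.0074,0,0,0,0.04,0,0.0001,-0.0055,0,0,0,0.03,0,0,-0.0037,0,0,0,0.02,0,0,0,0,0,0,0,0,0,0,0,0,0,0,0]}}

```text
t: 50.75
eef_pos: [489.9, 155.6, 36.0]
tool_rot: [0.992, -0.129, -0.0, -0.0]
force: [-0.7, 1.5, -3.2]
width: 0.115
```

Run:
```python
from h import *
keep()
```

```text
50.75 [489.9 155.6  36. ] psi -14.9 r 182.7 keeper 0.02 barpsi -14.7 [-0.7  1.5 -3.2] 10.110092060650564 q [-0.18  0.49 -0.28  2.02  0.22  0.66 -2.43]
```

Request:
{"op": "jog_arm", "data": {"deltas": [0,-0.0018,0,0,0,0.01,0,0,-0.0018,0,0,0,0.01,0,0,-0.001,0,0,0,0,0,0,-0.001,0,0,0,0,0,0,0,0,0,0,0,0]}}

```text
t: 51.38
eef_pos: [490.9, 159.0, 36.0]
tool_rot: [0.99, -0.14, -0.001, 0.001]
force: [-1.9, -5.7, 3.8]
width: 0.113
```

Run:
```python
from h import *
keep()
```

```text
51.38 [490.9 159.   36. ] psi -16.1 r 182.7 keeper 0.001 barpsi -15.8 [-1.9 -5.7  3.8] 9.891694183359125 q [-0.19  0.49 -0.28  2.01  0.21  0.67 -2.46]
```

Request:
{"op": "jog_arm", "data": {"deltas": [0,-0.001,0,0,0,0,0,0,-0.001,0,0,0,0,0,0,0,0,0,0,0,0]}}

```text
t: 51.75
eef_pos: [490.9, 159.0, 35.9]
tool_rot: [0.99, -0.141, -0.001, 0.003]
force: [-4.8, -11.4, 8.5]
width: 0.111
```

Run:
```python
from h import *
keep()
```

```text
51.75 [490.9 159.   35.9] psi -16.2 r 182.7 keeper 0.0 barpsi -15.8 [ -4.8 -11.4   8.5] 9.715652030271945 q [-0.19  0.49 -0.27  2.01  0.21  0.67 -2.46]
```

Request:
{"op": "jog_arm", "data": {"deltas": [0,0.002,0,0,0,0,0.03,0,0,0,0,0,0,0.03,0,0,0,0,0,0,0.03,0,0,-0.03,0,0,0,0.03,0,0,-0.04,0,0,0,0.04,0,0,-0.04,0,0,0,0.05,0,0,-0.02,0,0,0,0.05,0,0,0,0,0,0,0.05]}}

```text
t: 52.75
eef_pos: [492.5, 161.7, 167.5]
tool_rot: [0.99, -0.14, 0.002, -0.001]
force: [-0.6, 0.1, -0.8]
width: 0.576
```

Run:
```python
from h import *
keep()
k=r2w(-48,-118+236); print("knob exp",k)
a,b=both(""); crop(b,155,210,325,380,4,"s23"); crop(a,115,170,235,320,4,"t23")
```

```text
52.75 [492.5 161.7 167.5] psi -16.0 r 181.9 keeper -0.016 barpsi -16.8 [-0.6  0.1 -0.8] 50.57489880876461 q [-0.14  0.31 -0.33  1.9   0.12  0.94 -2.38]
knob exp [439.574353   173.67356753   0.        ]
```

View pics/s23.png

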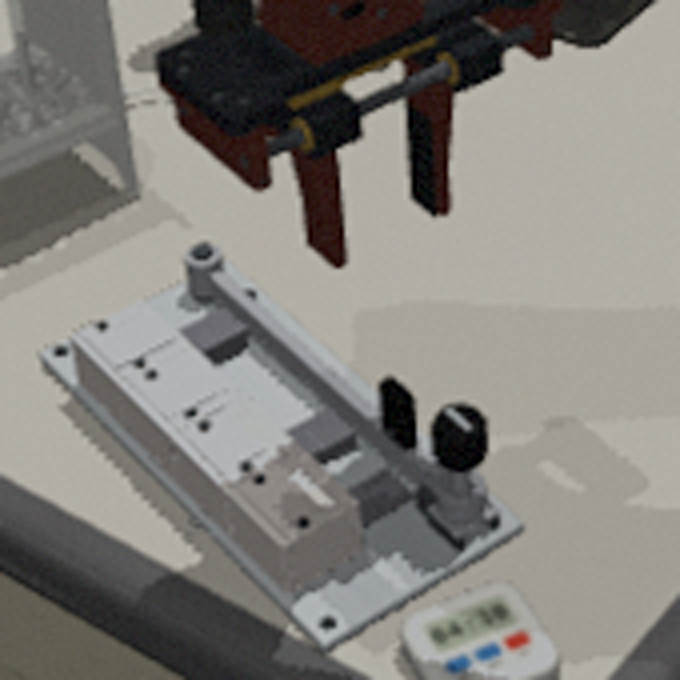

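View pics/t23.png

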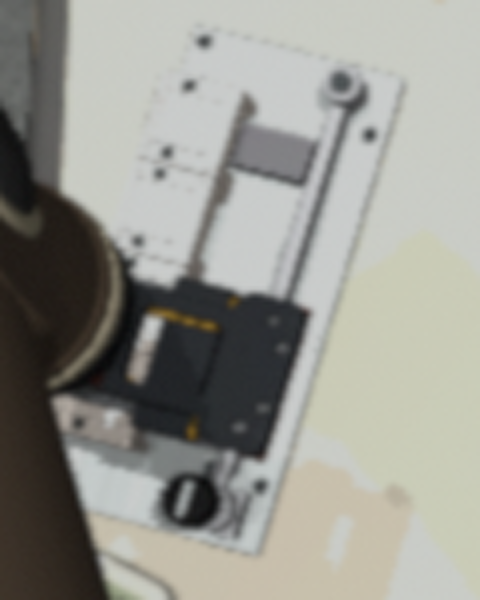

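Run:
```python
from h import *
a,b=both("")
print(ray(a,115+190.5/4-.4,170+500.5/4-.4,80), ray(b,155+460.5/4-.4,210+422/4-.4,80))
plan(13,439.5,173,150,110)
```

```text
[439.28860245 171.14809528  80.        ] [440.51458672 173.42703583  80.        ]
[-0.004, 0.0002, 0.0011] turn z -0.169
[-0.004, -0.0005, 0.0011] turn z -0.169
[-0.0039, -0.0012, 0.0011] turn z -0.169
[-0.0036, -0.0018, 0.0011] turn z -0.169
[-0.0033, -0.0024, 0.0011] turn z -0.169
[-0.0028, -0.0029, 0.0011] turn z -0.169
[-0.0023, -0.0033, 0.0011] turn z -0.169
[-0.0017, -0.0037, 0.0011] turn z -0.169
[-0.0011, -0.0039, 0.0011] turn z -0.169
[-0.0004, -0.004, 0.0011] turn z -0.169
[0.0003, -0.004, 0.0011] turn z -0.169
[0.001, -0.0039, 0.0011] turn z -0.169
[0.0016, -0.0037, 0.0011] turn z -0.169
```

Request:
{"op": "jog_arm", "data": {"deltas": [-0.004,0,0,0,0,-0.169,0.045,-0.004,-0.0005,0,0,0,-0.169,0.045,-0.004,-0.001,0,0,0,-0.169,0.045,-0.0035,-0.002,0,0,0,-0.169,0.045,-0.0035,-0.0025,0,0,0,-0.169,0.045,-0.003,-0.003,0,0,0,-0.169,0.045,-0.0025,-0.0035,0,0,0,-0.169,0.045,-0.0015,-0.0035,0,0,0,-0.169,0.045,-0.001,-0.004,0,0,0,-0.169,0.045,-0.0005,-0.004,0,0,0,-0.169,0.045]}}

```text
t: 54.2
eef_pos: [450.9, 170.5, 164.9]
tool_rot: [0.76, 0.65, -0.001, -0.001]
force: [0.6, -1.4, 0.2]
width: 0.514
```

Request:
{"op": "jog_arm", "data": {"deltas": [0,-0.004,0,0,0,-0.169,0.045,0.001,-0.004,0,0,0,-0.169,0.045,0.0015,-0.0035,0,0,0,-0.169,0.045,0,0,0,0,0,0,0.045,0,0,0,0,0,0,0.045]}}

```text
t: 54.82
eef_pos: [439.9, 172.9, 165.6]
tool_rot: [0.576, 0.817, -0.0, -0.0]
force: [-0.9, -0.2, 0.9]
width: 0.514
```

Run:
```python
from h import *
to(439.8,173,58,110)
a,b=both(""); crop(b,155,210,325,380,4,"s24")
```

```text
t 54.83 at [439.9 172.9 165.6] psi 109.6 q [ 0.18  0.31 -0.77  1.98  0.27  0.95 -0.39] F [-0.9 -0.2  0.9] w 45.1
  shift mm (current tool axes) [ 1.000e-01 -0.000e+00  1.076e+02]  turn [-0.001 -0.    -0.007]  |d| 107.6 | after turn axes: [ 1.000e-01 -1.000e-01  1.076e+02]
```

View pics/s24.png

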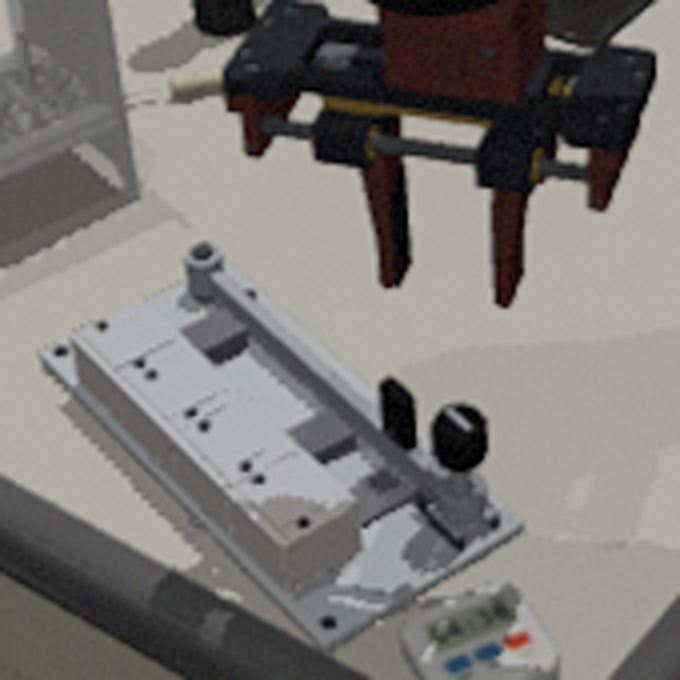

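Request:
{"op": "jog_arm", "data": {"deltas": [0,0,0.03,0,0,0,0.04,0,0,0.03,0,0,0,0.04,0,0,0.03,0,0,0,0.04,0,0,0.01,0,0,0,0.04,0,0,0,0,0,0,0.04,0,0,0,0,0,0,0.04]}}

```text
t: 55.68
eef_pos: [440.7, 173.5, 67.0]
tool_rot: [0.575, 0.818, 0.001, 0.0]
force: [0.6, -0.2, -0.5]
width: 0.452
```

Run:
```python
from h import *
to(439.8,173,58.5,110)
```

```text
t 55.67 at [440.7 173.5  67. ] psi 109.8 q [ 0.08  0.46 -0.69  2.07  0.43  0.75 -0.53] F [ 0.6 -0.2 -0.5] w 39.7
  shift mm (current tool axes) [-0.2 -1.   8.5]  turn [ 0.002  0.    -0.003]  |d| 8.6 | after turn axes: [-0.2 -1.   8.5]
```

Request:
{"op": "jog_arm", "data": {"deltas": [0,0,0.004,0,0,0,0.04,0,0,0.003,0,0,0,0.04,0,0,0,0,0,0,0.03,0,0,0,0,0,0,0.015,0,0,0,0,0,0,0.015,0,0,0,0,0,0,0.015,0,0,0,0,0,0,0.015,0,0,0,0,0,0,0.015], "newtons": 40}}

```text
t: 56.68
eef_pos: [440.2, 173.1, 59.1]
tool_rot: [0.575, 0.818, 0.0, 0.0]
force: [2.1, -0.2, -0.7]
width: 0.294
```

Run:
```python
from h import *
to(439.8,173,58.5,110)
print(observe()["moment"])
```

```text
t 56.67 at [440.2 173.1  59.1] psi 109.8 q [ 0.07  0.47 -0.68  2.08  0.44  0.73 -0.54] F [ 2.1 -0.2 -0.7] w 25.8
  shift mm (current tool axes) [ 0.1 -0.4  0.6]  turn [ 0.     0.    -0.003]  |d| 0.7 | after turn axes: [ 0.1 -0.4  0.6]
[-0.13737997 -0.55273711 -0.03285159]
```

Width 25.8 mm: the knob is held. Push down in small steps.

Request:
{"op": "jog_arm", "data": {"deltas": [0,0,0.002,0,0,0,0.015,0,0,0.002,0,0,0,0.015,0,0,0.002,0,0,0,0.015,0,0,0,0,0,0,0.015]}}

```text
t: 57.18
eef_pos: [440.2, 173.2, 53.1]
tool_rot: [0.575, 0.818, 0.0, 0.0]
force: [1.6, -0.8, 4.9]
width: 0.285
```

Request:
{"op": "jog_arm", "data": {"deltas": [0,0,0.002,0,0,0,0.015,0,0,0.002,0,0,0,0.015,0,0,0.002,0,0,0,0.015,0,0,0.001,0,0,0,0.015,0,0,0,0,0,0,0.015]}}

```text
t: 57.8
eef_pos: [440.3, 173.4, 46.8]
tool_rot: [0.575, 0.818, 0.0, 0.0]
force: [-0.8, -2.6, 13.5]
width: 0.288
```

Request:
{"op": "jog_arm", "data": {"deltas": [0,0,0,0,0,0.1,0.015,0,0,0,0,0,0.12,0.015,0,0,0,0,0,0.12,0.015,0,0,0,0,0,0.12,0.015,0,0,0,0,0,0.12,0.015,0,0,0,0,0,0.12,0.015,0,0,0,0,0,0.12,0.015,0,0,0,0,0,0,0.015]}}

```text
t: 58.8
eef_pos: [440.4, 173.4, 46.8]
tool_rot: [0.854, 0.521, 0.001, 0.0]
force: [-1.0, -2.1, 12.4]
width: 0.287
```

Run:
```python
from h import *
to(439.8,173,46.8,27)
print(observe()["moment"])
```

```text
t 58.8 at [440.4 173.4  46.8] psi 62.8 q [-0.1   0.44 -0.46  2.1   0.32  0.66 -1.25] F [-1.  -2.1 12.4] w 25.2
  shift mm (current tool axes) [-0.6 -0.3  0. ]  turn [ 0.001 -0.001  0.624]  |d| 0.7 | after turn axes: [-0.7  0.1  0. ]
[-0.46874157  0.06053532 -0.01307043]
```

Request:
{"op": "jog_arm", "data": {"deltas": [0,0,0,0,0,0.12,0.015,0,0,0,0,0,0.12,0.015,0,0,0,0,0,0.12,0.015,0,0,0,0,0,0.12,0.015,0,0,0,0,0,0.08,0.015,0,0,0,0,0,0.05,0.015,0,0,0,0,0,0.05,0.015,0,0,0,0,0,0,0.015]}}

```text
t: 59.8
eef_pos: [440.4, 173.4, 46.8]
tool_rot: [0.976, 0.217, 0.001, 0.0]
force: [0.1, -1.7, 12.8]
width: 0.289
```

Run:
```python
from h import *
to(439.8,173,46.8,27)
print(observe()["moment"],observe()["effort"])
```

```text
t 59.8 at [440.4 173.4  46.8] psi 25.0 q [-0.24  0.42 -0.3   2.11  0.2   0.64 -1.8 ] F [ 0.1 -1.7 12.8] w 25.4
  shift mm (current tool axes) [-0.8  0.1  0. ]  turn [ 0.    -0.001 -0.034]  |d| 0.8 | after turn axes: [-0.8  0.1  0. ]
[-0.39656296  0.06426719  0.29444895] [ -0.58358626 -42.68212438  -2.5167127  -16.42993927  -0.54227209
  -0.57693411  -0.56296466]
```

Request:
{"op": "jog_arm", "data": {"deltas": [0,0,0,0,0,0.05,0.015,0,0,0,0,0,0,0.015]}}

```text
t: 60.05
eef_pos: [441.1, 173.6, 46.8]
tool_rot: [0.981, 0.192, 0.001, -0.0]
force: [1.7, -1.6, 9.7]
width: 0.288
```

Run:
```python
from h import *
to(439.8,173,46.8,27)
print(observe()["moment"])
```

```text
t 60.05 at [441.1 173.6  46.8] psi 22.2 q [-0.25  0.42 -0.28  2.11  0.19  0.64 -1.85] F [ 1.7 -1.6  9.7] w 25.3
  shift mm (current tool axes) [-1.4  0.1  0. ]  turn [ 0.    -0.002 -0.084]  |d| 1.4 | after turn axes: [-1.4 -0.1  0. ]
[-0.33132439 -0.4235205   0.10891597]
```

Request:
{"op": "jog_arm", "data": {"deltas": [0,0,0,0,0,0,0.036,0,0,0,0,0,0,0.036,0,0,0,0,0,0,0.036,0,0,-0.03,0,0,0,0.036,0,0,-0.04,0,0,0,0.036,0,0,-0.05,0,0,0,0.04,-0.02,0.05,-0.03,0,0,0,0.05,-0.02,0.055,0,0,0,0,0.05,-0.02,0.055,0,0,0,0,0.05,0,0.055,0,0,0,0,0.05]}}

```text
t: 61.3
eef_pos: [464.6, -50.7, 196.3]
tool_rot: [0.981, 0.192, -0.0, 0.0]
force: [1.5, -0.1, -0.8]
width: 0.568
```

Run:
```python
from h import *
to(440,173,46.8,27)
a,b=both(""); crop(b,155,210,325,380,4,"s25"); crop(a,115,170,235,320,4,"t25"); cv2.imwrite("pics/t26.png",a["image"][:,:,::-1])
```

```text
t 61.3 at [464.6 -50.7 196.3] psi 22.1 q [ 0.15  0.18 -0.17  1.99  0.04  0.98 -1.22] F [ 1.5 -0.1 -0.8] w 49.8
  shift mm (current tool axes) [  61.5 -216.5  149.4]  turn [ 0.     0.    -0.085]  |d| 270.1 | after turn axes: [  79.6 -210.5  149.5]
```

View pics/s25.png

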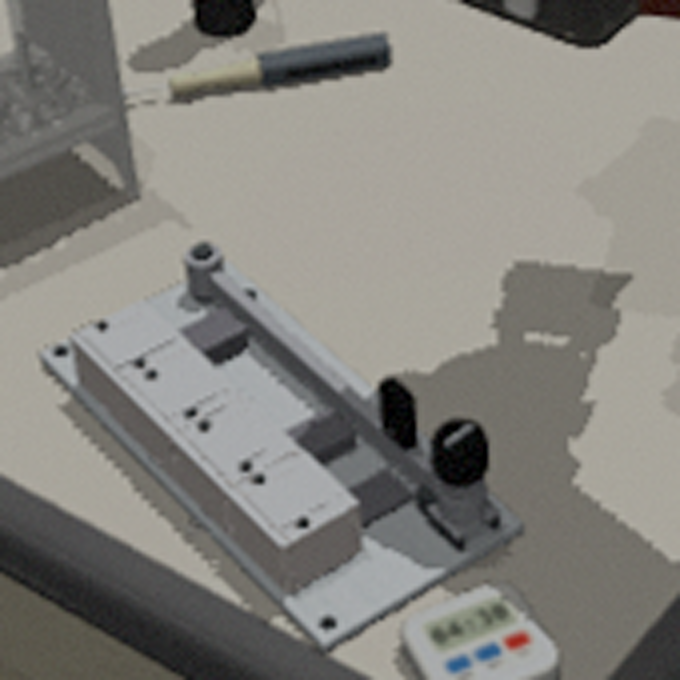

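View pics/t25.png

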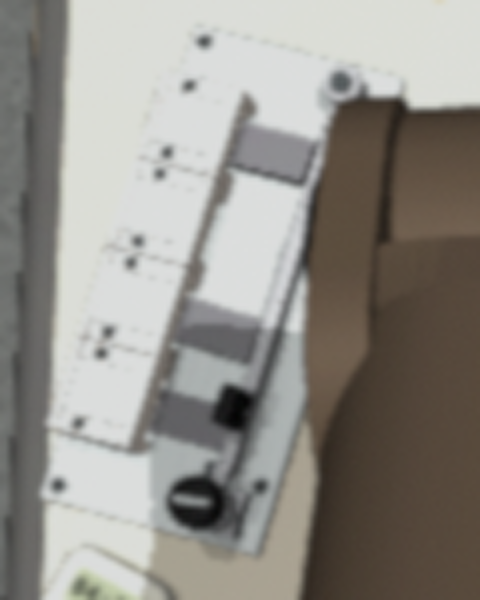

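Run:
```python
from h import *
a,b=both("")
for s,nm,h,box in((a,"top",70,(154,285,174,305)),(b,"side",70,(260,310,282,336))):
    x0,y0,x1,y1=box; g=s["image"][y0:y1,x0:x1].mean(2)
    dark=cv2.morphologyEx((g<60).astype(np.uint8),cv2.MORPH_CLOSE,np.ones((7,7)))
    n,l,st,ce=cv2.connectedComponentsWithStats(dark); i=1+np.argmax(st[1:,4]); print(st[i],ce[i])
    r=cv2.erode((l==i).astype(np.uint8),np.ones((3,3)))>0
    w=np.where(r,(g-50).clip(0),0); v,u=np.nonzero(w>25); ww=w[v,u]
    P=np.array([ray(s,x0+uu,y0+vv,h)[:2] for uu,vv in zip(u,v)]); c=(P*ww[:,None]).sum(0)/ww.sum()
    C=((P-c)*ww[:,None]).T@(P-c); e=np.linalg.eigh(C); d=e[1][:,1]; ang=np.degrees(np.arctan2(d[1],d[0]))
    print(nm,len(u),c,"line ang",ang%180,"cw from bar",(164.14-ang)%180, e[0])
    crop(s,x0-6,y0-6,x1+6,y1+6,16,"kn"+nm)
```

```text
[  4   4  16  16 176] [11.54545455 11.14772727]
top 39 [434.28128649 168.73413206] line ang 19.982473803501875 cw from bar 144.1575261964981 [ 86179.10081575 163333.5633147 ]
[  0   5  17  21 275] [ 7.69090909 14.41454545]
side 37 [445.94424362 186.44340929] line ang 88.20522968482187 cw from bar 75.93477031517811 [ 33913.01311201 191253.55358378]
```

View pics/kntop.png

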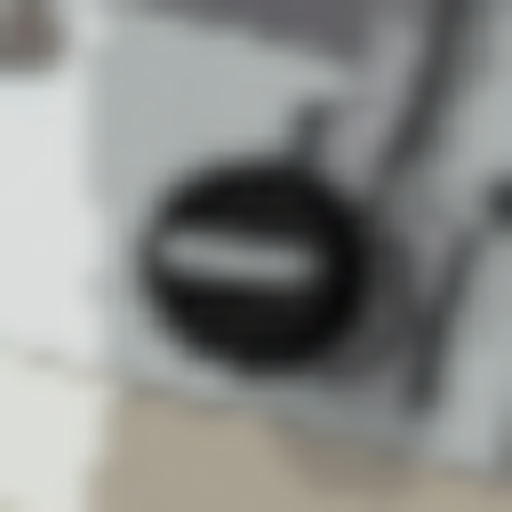

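View pics/knside.png

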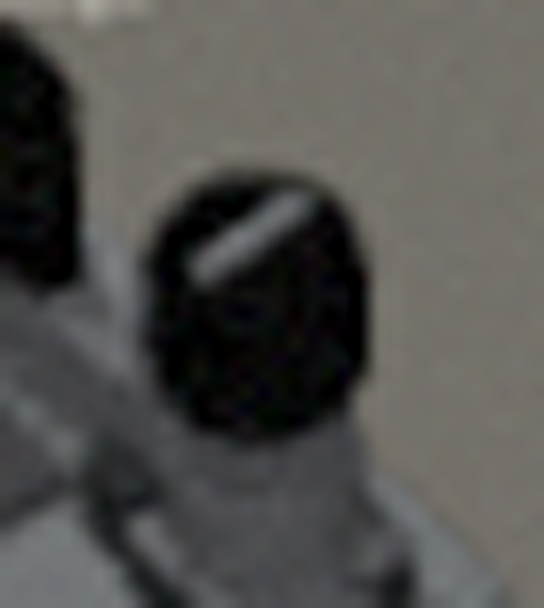

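Run:
```python
from h import *
a,b=both("")
pa=(148+240/16-.5,279+255/16-.5); pb=(254+252.5/16-.5,304+237/16-.5)
Pm=[s["K"]@np.c_[s["R"],s["t"]] for s in(a,b)]
X=cv2.triangulatePoints(Pm[0],Pm[1],np.array(pa),np.array(pb)); print("knob top",(X[:3]/X[3]).ravel())
e=[ray(b,254+u/16-.5,304+v/16-.5,70)[:2] for u,v in((195,275),(310,200))]; d=e[1]-e[0]; print("side cw",(164.14-np.degrees(np.arctan2(d[1],d[0])))%180)
e=[ray(a,148+u/16-.5,279+v/16-.5,70)[:2] for u,v in((165,245),(315,265))]; d=e[1]-e[0]; print("top cw",(164.14-np.degrees(np.arctan2(d[1],d[0])))%180)
cv2.imwrite("pics/fs.png",b["image"][:,:,::-1])
```

```text
knob top [441.29137709 173.40828894  70.89265442]
side cw 85.95241735273487
top cw 82.51946158383777
```

View pics/fs.png

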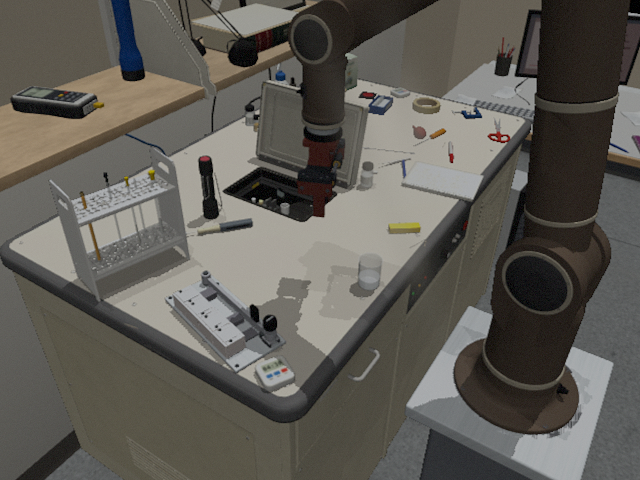

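View pics/t26.png

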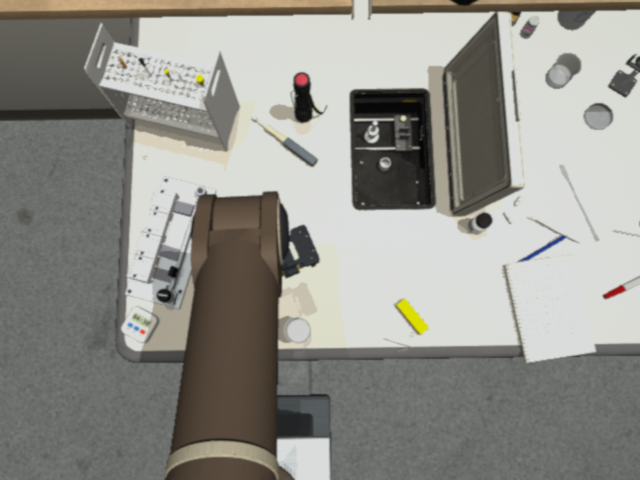

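```bash
python3 -c "
from plant import sign_off; print(sign_off())"
```

```text
the job is handed in; nothing more can be done
None
```

The rack is ready for the oven, and I handed the job in at about 61 s of the 210 s allowed. The hand-in gives no verdict.

- **Plaques:** Three were on the bench: 5, 12 and 15.5 mm thick. The 8.5 mm one was absent. I swung the keeper bar out to about 1.75 rad and slid each plaque in until it hit the hard stop, at about 12 N. The slots, read from the front-face strips in the top view, are thickest at y −75, 12 mm at y +25 and thin at y +75; y −25 stays empty.
- **Keeper and knob:** I swung the bar shut against its stop, which measured 0.00 rad. I then pushed the knob down about 12 mm and turned it clockwise about 1.48 rad, until the torque rose at the stop.

**Last checks after letting go:**
- The knob top measured about 71 mm above the bench, so it is holding roughly 9–10 mm down.
- Its mark is turned 82.5° in the top view and 86° in the side view; the stop is at 83°.
- The plaque ends show about 39–40 mm of projection, which is fully home. For the thin plaque this comes from the side view only, because the arm hid it from above. I checked the projection before closing the bar, and the plaques still look in place.
- The beaker, the vial and the yellow block are at the same spots in the pictures as before.

**Disagreements:** The plaques stopped 2–4 mm short of where I had predicted. The direct pictures of the ends fit fully home, so I put this down to error in my grasp measurement. The final 0.05 rad of extra turn at the stop may have slipped in the grip.

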